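# Lock the purge flow, face the sample cans to the reader and start it

## Task

Get the spectrometer's samples ready: turn the purge flow knob until its pointer lines up with the black tick on the ring around it, then slide the clear guard fully over the knob to lock it. Stand every sample can upright on a white spot of its own in front of the reader, centred, with its barcode side squarely facing the window behind that spot. When all stand so, press the recessed start button fully down with the stylus and put the stylus back in its holder, leaving everything else on the bench where it is.

Things in the scene. Friction and masses are not known exactly. Their poses are not given: they have to be found in the camera images.
- mark_ring: fixed flat aluminium ring, 74 mm across, around the flow knob on top of the fixed cream purge gas box (220 x 120 x 50 mm tall); origin on the knob's axis, 50 mm above the table. Its one black tick, 30 mm from the axis, lies along the ring's +x. The ring does not turn.
- knob_tip (a point): pointing end of the flow knob, at its top, 78 mm above the table, 20 mm from the knob's vertical axis; x axis = pointing direction. Knob: 42 mm disc, 10 mm tall, under a grip bar 40 mm long (along this x, centred on the axis), 12 thick, 18 tall; the pointing half has a white line. Turns both ways, friction 0.05 N m, stays; limits 2.6 rad each side of the box's +x
- guard (a joint): slide of the knob guard, m: 0 fully open, 0.105 fully over the knob (end stop); it moves along the box's +x, about 1.5 N of friction, and stays where left. The guard is a tunnel 62 mm long and 90 mm wide with a clear roof 36 mm above the box top, carrying an upright black fin.
- guard_fin (a point): centre of the top edge of the guard's fin, 112 mm above the table. The fin is 26 mm long along this point's x, 12 mm thick along its y, and stands 26 mm above the guard's roof. It moves with the guard. This x axis is the box's +x, from the open guard to the knob.
- reader: fixed label reader: cream block 60 (x) x 400 (y) x 75 mm, origin at the centre of its underside. Its front looks to its own -x and has four dark windows 90 mm apart, 40 mm up; before each, a ringed white spot (64 mm) is printed on a flat mat. A can's mark faces a window when it points along the reader's +x.
- bay0 (a point): centre of the white standing spot before window 0, at table height, 65 mm in front of the reader's face; spots 90 mm apart along the reader's y
- bay1 (a point): centre of the white standing spot before window 1, at table height, 65 mm in front of the reader's face; spots 90 mm apart along the reader's y
- bay2 (a point): centre of the white standing spot before window 2, at table height, 65 mm in front of the reader's face; spots 90 mm apart along the reader's y
- bay3 (a point): centre of the white standing spot before window 3, at table height, 65 mm in front of the reader's face; spots 90 mm apart along the reader's y
- can0: sample can (may be absent; all are alike): upright aluminium cylinder 50 mm across and 50 mm tall with a 47 mm grey lid, 56 mm in all, 0.1 to 0.2 kg; origin at the centre of its underside. Its +x points to the marked side: a white barcode label on the side, and a black bar on the lid from its centre to the rim above the label.
- can1: sample can (may be absent; all are alike): upright aluminium cylinder 50 mm across and 50 mm tall with a 47 mm grey lid, 56 mm in all, 0.1 to 0.2 kg; origin at the centre of its underside. Its +x points to the marked side: a white barcode label on the side, and a black bar on the lid from its centre to the rim above the label.
- can2: sample can (may be absent; all are alike): upright aluminium cylinder 50 mm across and 50 mm tall with a 47 mm grey lid, 56 mm in all, 0.1 to 0.2 kg; origin at the centre of its underside. Its +x points to the marked side: a white barcode label on the side, and a black bar on the lid from its centre to the rim above the label.
- can3: sample can (may be absent; all are alike): upright aluminium cylinder 50 mm across and 50 mm tall with a 47 mm grey lid, 56 mm in all, 0.1 to 0.2 kg; origin at the centre of its underside. Its +x points to the marked side: a white barcode label on the side, and a black bar on the lid from its centre to the rim above the label.
- stylus: steel stylus standing in its holder, z up; origin at the middle of its lower tip, which then is 10 mm above the table. Upwards from the tip: shaft 8 mm thick, 35 mm long; collar 28 mm across, 4 mm thick (rests on the holder's top); round grip 16 mm thick, 42 mm long; 81 mm in all, 60 g
- holder: fixed black stylus holder, 50 x 50 x 45 mm tall, origin at the centre of its underside; a round hole 17 mm wide goes down through its middle
- start (a joint): travel of the reader's start button, m: 0 up, 0.005 fully down. Spring button: about 1.5 N to start, 4 N at the bottom; springs back
- start_top (a point): top of the start button: a 14 mm round plunger in an 18 mm square recess, its top 8 mm below the rim, in a small block (50 x 50 x 50 mm tall) at the reader's +y end, so only a thin tool reaches it. 42 mm above the table when up; moves with the button
- dish: bystander, leave alone: clear closed petri dish, 64 mm across, 18 mm tall; origin at the centre of its underside
- beaker: bystander, leave alone: glass beaker, 64 mm across, 80 mm tall; origin at the centre of its underside
- tip_box: bystander, leave alone: pipette tip box 120 x 85 x 62 mm; origin at the centre of its underside
- pen: bystander, leave alone: black marker pen lying along its x axis, 130 mm long, 14 mm thick; origin at the centre of its underside
- reagent: bystander, leave alone: amber glass reagent bottle, 64 mm across, 140 mm tall; origin at the centre of its underside
- cuvette_box: bystander, leave alone: flat closed case, 60 (x) x 110 (y) x 32 mm; origin at the centre of its underside
- wash_bottle: bystander, leave alone: white plastic wash bottle, 64 mm across, 150 mm tall; origin at the centre of its underside
Not all that is in view belongs to the job. Leave any red look-alike of the can3 alone.

How it is judged:
By the outcome, as a careful person would: the job done as asked, in the order asked, and still so for the second after the job is handed in, with the robot touching nothing.
Of can0, can1, can2, can3 only 2 to 4 are there at a start; the rules pass over those that are not, and their reading is None.
At some moment in a run one of can0, can1, can2, can3 may be knocked a few centimetres aside while the robot is not near it.
It also fails if it takes over 210 s, if anything falls off the work surface, if the arm or the gripper's body presses on something with over 40 N, if the wrist force passes 120 N, or if a joint passes its speed limit or range.

## Robot

A 6-joint arm with a two-finger parallel gripper is mounted at the origin on the work surface. World frame = base frame: x ahead of the robot, y to its left, z up, the work surface at z = 0. Lengths are in m, angles in rad, forces in N, time in s.
With the tool pointing down it reaches from about 0.225 to 0.875 m from the base axis. Payload 3.4 kg.
Tool frame: the origin (TCP) lies where the fingers leave the gripper's body, on its centre line; the fingertips stand 73 mm ahead of it and the grasp point (between the pads) lies 54 mm ahead of it (manip.pinch_z is the distance from the TCP to the grasp point, in m); z points along the fingers, y is the line along which they close (so a half turn about z gives the same grasp; the last joint's range is limited). The gripper opens to 85 mm and grips with 20 to 120 N. Pads are 22 mm wide; open, the fingers measure 114 mm over their backs; the gripper's body (76 mm by 85 mm) begins 54 mm behind the grasp point. The pads swing forward as they close: fully open they stand 13 mm farther back than shut.
Start: joints at [1.155, 0.276, 1.505, -0, 1.361, -0.121], TCP at [0.167, 0.55, 0.304] pointing down, gripper open.
Joint ranges: [-2.89, 2.89], [-0.75, 2.08], [0.22, 2.7], [-1.18, 4.32], [0.11, 2.71], [-2.7, 2.7]. Speed limits (rad/s): [2.57, 2.57, 3.14, 3.14, 3.14, 3.14].

## Interface

Orientations are given as a unit quaternion [w, x, y, z].
In Python, from rig import readout, imaging, manip gives the robot as it stands. The module is installed in compiled form; this text tells all that it offers.
- The arm moves only by the tool servo_tool, never from a script. Its argument "moves" is a list of rows, each an object with "dp": the shift along the tool's x, y, z in units of 0.2 m (1.0 is 0.2 m), a list of three; "delta_rot": the turn, a rotation vector about the tool's x, y, z in units of 0.1 rad (1.0 is 0.1 rad), a list of three; "fingers": the opening, from 0 (shut) to 1 (fully open). In form: [{"dp": [dx, dy, dz], "delta_rot": [wx, wy, wz], "fingers": fingers}, ...]. A call has 1 to 5 rows; each row shifts and turns the commanded pose from where the row before left it, along the tool's axes as they then stand; what a row does not reach is not made up. A row lasts 1/10 s, in which the tool goes at most 50 mm and 8.59 degrees, less where a joint would pass 70% of its speed; a pose out of reach is approached as far as the arm can. A call with a number of a shift or a turn outside -1 to 1 is refused whole. A call with a gripper value outside its range is refused whole. The fingers move at their own pace and stop on an object; "force" is the grip in N (left out, the last holds). Time passes only in rows, so rows that do not move let the fingers close. It gives the time, the measured TCP pose, the force, the opening and the grip force at its end, in the units of the state.
- readout.get_state(): the state, without advancing time (a new reading comes with each control period).
- imaging.get_image(name): name is "side" or "top" or "wrist"; returns (picture, depth): 420x560x3 uint8, red, green, blue; 420x560 float32, m along the optical axis (not along the pixel's ray), 0 where there is no reading.
- imaging.calibration(name): a dict with "intrinsics" (3x3 intrinsics, pixels), "R" (3x3) and "t" (3): a world point X has camera coordinates R X + t; the wrist camera has in their place "hand_eye" (4x4, takes a point from camera to tool coordinates, whose origin is the TCP and whose axes are the flange's). Camera axes: x right, y down, z forward; pixel columns grow to the right and rows downward; lengths in m; the calibration is good to about 2 mm. A picture is of the moment at which its call begins: read the wrist's pose just before it. calibration takes no time and is no camera call.
- manip.sign_off(): hands the job in; it is judged then, once.
The state is a dict: "clock": time; "qpos": joint angles; "qd": joint speeds; "effort": joint torques, N m; "position": TCP position; "ee_rot": TCP orientation; "contact_force": force on the tool from outside, world axes, zero at the start; "moment": the same for the moment, N m; "width": finger opening in m; "gripper_force": force on a finger pad.
Only numpy, scipy, OpenCV 4.12 (cv2) and the standard library are available. Lean on these libraries where they do the work, as an engineer would, in place of code of your own. Each camera call takes 0.05 s, during which the arm holds its last target. There are 200 camera calls.

## Working session

There is one attempt and no reset: what is moved stays moved. The work goes in short steps, Python scripts to look and compute and a tool call to move; the robot and the scene stay as the last step left them, time stands still between calls to the robot, and variables do not carry over. Pictures are saved under pics/ and viewed, at most 14 in all, crops included, and the job is handed in when it is done.

Besides the shell and the picture viewer there is one more tool, called by a JSON object that holds its "name" and its "arguments". servo_tool: Moves the arm, as the interface text tells. Its arguments: {"type":"object","properties":{"moves":{"type":"array"},"force":{"type":"number"}},"required":["moves"]}

```bash
mkdir -p pics
cat > h.py <<'E'
import numpy as np, cv2
from scipy.spatial.transform import Rotation as Ro
from rig import readout, imaging, manip
def quat(q): return Ro.from_quat([q[1],q[2],q[3],q[0]])
def cam(name):
    s=readout.get_state(); im,d=imaging.get_image(name); c=imaging.calibration(name)
    K=np.array(c["intrinsics"])
    if name=="wrist":
        H=np.array(c["hand_eye"]); T=np.eye(4); T[:3,:3]=quat(s["ee_rot"]).as_matrix(); T[:3,3]=s["position"]
        W=T@H
    else:
        W=np.eye(4); R=np.array(c["R"]); W[:3,:3]=R.T; W[:3,3]=-R.T@np.array(c["t"])
    return im,d,K,W
def cloud(d,K,W):
    v,u=np.mgrid[:d.shape[0],:d.shape[1]]
    P=np.stack([(u-K[0,2])/K[0,0]*d,(v-K[1,2])/K[1,1]*d,d],-1)
    P=P@W[:3,:3].T+W[:3,3]; P[d==0]=np.nan
    return P
def ray(K,W,u,v,z):
    r=W[:3,:3]@np.array([(u-K[0,2])/K[0,0],(v-K[1,2])/K[1,1],1.]); o=W[:3,3]
    return o+r*(z-o[2])/r[2]
def proj(K,W,X):
    c=W[:3,:3].T@(np.array(X)-W[:3,3]); p=K@c; return p[:2]/p[2]
def save(n,im): cv2.imwrite(f"pics/{n}.png",im[...,::-1])
E
python3 - <<'E'
from h import *
for n in ["top","side"]:
    im,d,K,W=cam(n); save(n+"0",im); np.savez(n+"0",im=im,d=d,K=K,W=W); print(n,K.tolist(),W.round(3).tolist())
print(readout.get_state(), manip.pinch_z, imaging.calibration("wrist")["hand_eye"])
E
```

```text
top [[496.4698562370426, 0.0, 281.97396743264176], [0.0, 496.4698562370426, 215.19049061823932], [0.0, 0.0, 1.0]] [[-0.008, -0.981, 0.192, 0.207], [-1.0, 0.007, -0.007, -0.081], [0.005, -0.192, -0.981, 1.563], [0.0, 0.0, 0.0, 1.0]]
side [[445.6767329105287, 0.0, 275.44808437744456], [0.0, 445.6767329105287, 208.8279479852661], [0.0, 0.0, 1.0]] [[0.786, -0.324, 0.526, -0.07], [-0.618, -0.417, 0.667, -0.806], [0.004, -0.849, -0.528, 0.702], [0.0, 0.0, 0.0, 1.0]]
{'clock': 0.1, 'qpos': array([ 1.15503135e+00,  2.76546651e-01,  1.50600714e+00, -1.83190416e-05,
        1.36068962e+00, -1.20995524e-01]), 'qd': array([-0.00079467, -0.00139553, -0.00284783, -0.00036136, -0.00017059,
        0.00135068]), 'effort': array([ 1.70671035e-03, -4.17701590e+01, -2.46404243e+01, -2.12079868e-05,
        5.68117277e-03, -1.43109656e-05]), 'position': array([0.1669151 , 0.54987757, 0.30311737]), 'ee_rot': array([-2.10229347e-04,  1.46849771e-01,  9.89158462e-01, -7.98204857e-04]), 'contact_force': array([ 0.44814447, -0.33801725, -0.37852881]), 'moment': array([-0.02954253, -0.0079616 , -0.01600892]), 'gripper_force': 0.0, 'width': 0.08562354947171763} 0.0539 [[-4.17303108e-04 -9.55758467e-01 -2.94152306e-01  7.46765337e-02]
 [ 9.99999906e-01 -3.64541383e-04 -2.34196892e-04 -9.01532178e-04]
 [ 1.16604974e-04 -2.94152376e-01  9.55758529e-01 -7.08324037e-02]
 [ 0.00000000e+00  0.00000000e+00  0.00000000e+00  1.00000000e+00]]
```

View pics/top0.png

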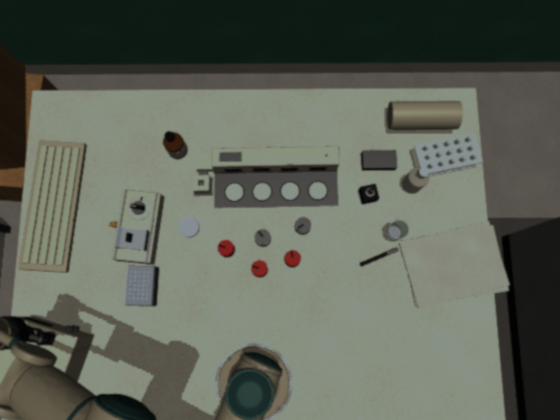

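View pics/side0.png

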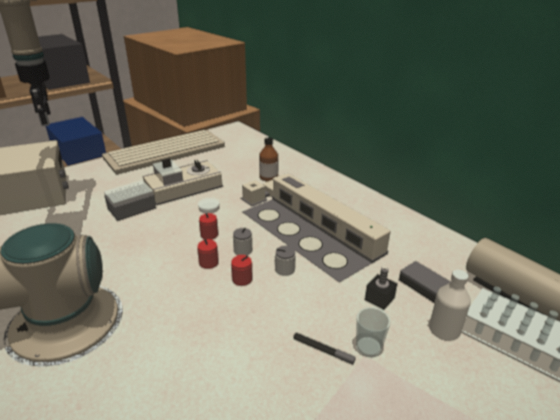

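The top view shows two grey cans near (262,238) and (303,226) and three red look-alikes. The spots run from (234,192) to (318,190), with the start block at (203,183), the holder at (369,194), the knob at (138,208) and the guard at (130,238). The side view agrees.

Run:
```python
from h import *
z=np.load("top0.npz"); im,d,K,W=[z[k] for k in("im","d","K","W")]
P=cloud(d,K,W)
def comp(u,v,zlo,zhi,r=20,name=""):
    m=np.zeros(d.shape,bool); m[v-r:v+r,u-r:u+r]=1
    m&=(P[...,2]>zlo)&(P[...,2]<zhi)
    q=P[m]; print(name,len(q),q.mean(0).round(4),q.min(0).round(3),q.max(0).round(3))
comp(262,238,.045,.07,12,"canA");comp(303,226,.045,.07,12,"canB")
for n,(u,v) in dict(s0=(234,192),s1=(262,191),s2=(290,190),s3=(318,190)).items(): print(n,ray(K,W,u,v,0).round(4),P[v,u].round(4))
comp(203,183,.045,.06,14,"start");comp(369,194,.035,.06,14,"holder");comp(138,225,.045,.058,50,"box")
comp(138,215,.082,.13,40,"guard");comp(275,158,.065,.085,70,"reader")
for u,v in [(138,208),(130,238),(369,190)]:
  print(P[v-4:v+5:2,u-4:u+5:2,2].round(3).tolist())
for n,a in dict(a=(95,165,180,265),b=(180,340,140,275)).items():
  pass
save("crop1",cv2.resize(im[170:320,100:240],None,fx=4,fy=4,interpolation=cv2.INTER_CUBIC))
```

```text
canA 201 [ 0.4343 -0.0289  0.0561] [ 0.41  -0.051  0.046] [ 0.46  -0.005  0.065]
canB 203 [ 0.4716 -0.1545  0.056 ] [ 0.449 -0.179  0.045] [ 0.497 -0.131  0.068]
s0 [0.5904 0.0627 0.    ] [ 0.5912  0.063  -0.003 ]
s1 [ 0.5932 -0.0279  0.    ] [ 0.5912 -0.0281  0.0078]
s2 [ 0.5959 -0.1186  0.    ] [ 0.5945 -0.1185  0.0056]
s3 [ 0.5953 -0.2094  0.    ] [ 0.5957 -0.2095 -0.0014]
start 219 [0.6097 0.163  0.0506] [0.583 0.116 0.045] [0.654 0.188 0.06 ]
holder 229 [ 0.5727 -0.3645  0.046 ] [ 0.546 -0.395  0.035] [ 0.602 -0.338  0.055]
box 1848 [0.4765 0.3555 0.0508] [0.324 0.29  0.045] [0.587 0.432 0.058]
guard 558 [0.4295 0.3649 0.0888] [0.396 0.319 0.082] [0.531 0.413 0.117]
reader 2407 [ 0.6843 -0.0698  0.0753] [ 0.469 -0.269  0.065] [0.719 0.13  0.085]
[[0.079, 0.061, 0.058, 0.056, 0.055], [0.077, 0.076, 0.077, 0.074, 0.08], [0.077, 0.076, 0.076, 0.071, 0.075], [0.057, 0.064, 0.061, 0.059, 0.065], [0.057, 0.061, 0.06, 0.064, 0.066]]
[[0.114, 0.112, 0.102, 0.084, 0.084], [0.114, 0.112, 0.107, 0.084, 0.085], [0.111, 0.111, 0.102, 0.087, 0.087], [0.116, 0.106, 0.099, 0.084, 0.09], [0.08, 0.093, 0.095, 0.087, 0.084]]
[[0.05, 0.044, 0.047, 0.046, 0.045], [0.046, 0.048, 0.089, 0.085, 0.08], [0.044, 0.051, 0.086, 0.091, 0.079], [0.043, 0.052, 0.072, 0.085, 0.05], [0.049, 0.048, 0.047, 0.05, 0.047]]
```

View pics/crop1.png

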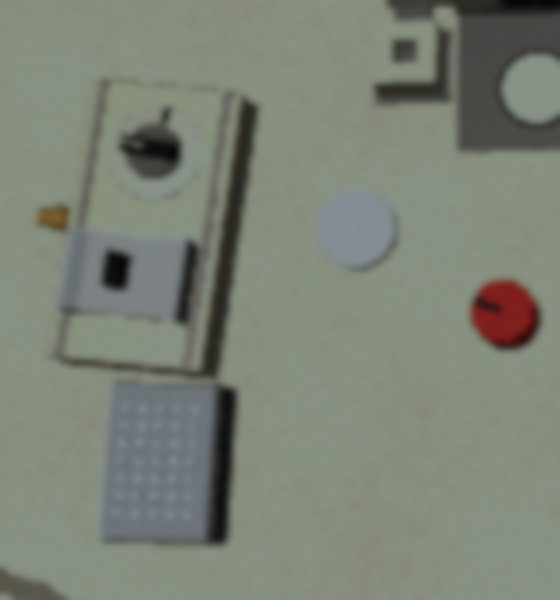

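```bash
cat >> h.py <<'E'
def plan(p,phi=None,n=None,tcp=False):
    """p: world target of the grasp point (pads nearly shut) or TCP; phi: tool x yaw. prints world->tool rows"""
    s=readout.get_state(); R=quat(s["ee_rot"]).as_matrix(); P=np.array(s["position"])
    z=R[:,2]; cur=P if tcp else P+np.array([0,0,-.0539])
    yaw=np.arctan2(R[1,0],R[0,0]); d=np.array(p)-cur
    print("cur",cur.round(4),"yaw",round(float(yaw),4),"tilt",z.round(4),"q",np.round(s["qpos"],2),"w",round(float(s["width"]),4))
    w=0
    if phi is not None: w=-((phi-yaw+np.pi)%(2*np.pi)-np.pi)
    print(" total tool dp (units)",(R.T@d/.2).round(3)," wz units",round(float(w)*10,2)," |d|",round(float(np.linalg.norm(d)),3))
E
python3 -c "
from h import *
plan([0.50,0.36,0.35],tcp=True)
plan([0.46,0.36,0.30],phi=np.pi,tcp=True)
"
```

```text
cur [0.1669 0.5499 0.3031] yaw 2.8468 tilt [-7.0e-04 -1.5e-03 -1.0e+00] q [ 1.16  0.28  1.51 -0.    1.36 -0.12] w 0.0856
 total tool dp (units) [-1.869 -0.425 -0.234]  wz units 0.0  |d| 0.386
cur [0.1669 0.5499 0.3031] yaw 2.8468 tilt [-7.0e-04 -1.5e-03 -1.0e+00] q [ 1.16  0.28  1.51 -0.    1.36 -0.12] w 0.0856
 total tool dp (units) [-1.678 -0.483  0.016]  wz units -2.95  |d| 0.349
```

The crop shows the knob's white line pointing left (+y) near (125,140), the tick near (167,115), and the guard fin at (116,270).

{"name": "servo_tool", "arguments": {"moves": [{"dp": [-0.2, -0.07, 0], "delta_rot": [0, 0, -0.4], "fingers": 1}, {"dp": [-0.2, -0.07, 0], "delta_rot": [0, 0, -0.4], "fingers": 1}, {"dp": [-0.2, -0.06, 0], "delta_rot": [0, 0, -0.4], "fingers": 1}, {"dp": [-0.2, -0.05, 0], "delta_rot": [0, 0, -0.4], "fingers": 1}, {"dp": [-0.2, -0.04, 0], "delta_rot": [0, 0, -0.4], "fingers": 1}]}}

```text
clock: 0.6
position: [0.3501, 0.4499, 0.3037]
ee_rot: [-0.0, 0.047, 0.999, -0.0]
contact_force: [-0.3, 0.4, -0.7]
width: 0.0857
gripper_force: 0.0
```

{"name": "servo_tool", "arguments": {"moves": [{"dp": [-0.2, -0.04, 0], "delta_rot": [0, 0, -0.4], "fingers": 1}, {"dp": [-0.2, -0.04, 0], "delta_rot": [0, 0, -0.4], "fingers": 1}, {"dp": [-0.2, -0.04, 0], "delta_rot": [0, 0, -0.15], "fingers": 1}, {"dp": [-0.1, -0.02, 0], "delta_rot": [0, 0, 0], "fingers": 1}, {"dp": [0, 0, 0], "delta_rot": [0, 0, 0], "fingers": 1}]}}

```text
clock: 1.1
position: [0.4901, 0.4158, 0.3028]
ee_rot: [-0.0, 0.002, 1.0, -0.0]
contact_force: [-1.5, -0.4, -0.7]
width: 0.0853
gripper_force: 0.0
```

```bash
python3 -c "
from h import *
plan([0.46,0.36,0.30],phi=np.pi,tcp=True)
im,d,K,W=cam('wrist'); save('w1',im); np.savez('w1',im=im,d=d,K=K,W=W); print(K,W)
"
```

```text
cur [0.4901 0.4158 0.3028] yaw 3.1384 tilt [-4.e-04 -7.e-04 -1.e+00] q [ 0.6   0.38  1.35 -0.    1.41 -0.97] w 0.0853
 total tool dp (units) [ 0.15  -0.28   0.014]  wz units -0.03  |d| 0.063
[[340.26356315   0.         282.47852827]
 [  0.         340.26356315 208.43613678]
 [  0.           0.           1.        ]] [[ 3.58737522e-03  9.55877605e-01  2.93743314e-01  4.15165114e-01]
 [ 9.99993288e-01 -3.21050581e-03 -1.76514838e-03  4.15101298e-01]
 [-7.44201189e-04  2.93747675e-01 -9.55882707e-01  3.73622446e-01]
 [ 0.00000000e+00  0.00000000e+00  0.00000000e+00  1.00000000e+00]]
```

View pics/w1.png

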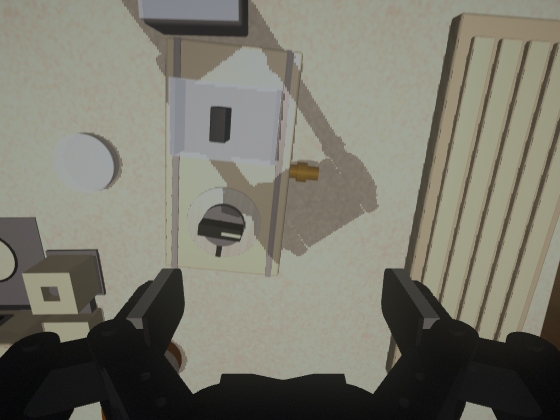

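The wrist view shows the guard fin at (220,124), the ring centred near (222,225), the white line pointing right at (230,236) and the tick at (219,251).

Run:
```python
from h import *
z=np.load("w1.npz"); im,d,K,W=[z[k] for k in("im","d","K","W")]
a=cv2.resize(im[180:265,175:275],None,fx=6,fy=6,interpolation=cv2.INTER_CUBIC)
b=cv2.resize(im[85:165,165:290],None,fx=3,fy=3,interpolation=cv2.INTER_CUBIC)
o=np.zeros((600,600,3),np.uint8)
a=a[:,:600]; 
o=np.zeros((510,600,3),np.uint8); o[:a.shape[0],:a.shape[1]]=a
save("w1c",o)
P=cloud(d,K,W)
for (u,v) in [(220,118),(240,100),(250,150),(222,265),(190,180),(205,230),(235,232)]:
  q=P[v-2:v+3,u-2:u+3].reshape(-1,3); print((u,v),np.nanmedian(q,0).round(4))
for (u,v) in [(177,42),(175,266),(288,52),(269,274)]: print(ray(K,W,u,v,.05).round(4))
```

```text
(220, 118) [0.425  0.3684 0.1126]
(240, 100) [0.4121 0.3808 0.0865]
(250, 150) [0.4521 0.3875 0.0865]
(222, 265) [0.5762 0.351  0.0507]
(190, 180) [0.4852 0.3251 0.0509]
(205, 230) [0.5267 0.3429 0.0784]
(235, 232) [0.5284 0.3705 0.0789]
[0.3637 0.3238 0.05  ]
[0.5775 0.3014 0.05  ]
[0.372  0.4198 0.05  ]
[0.5871 0.4    0.05  ]
```

View pics/w1c.png

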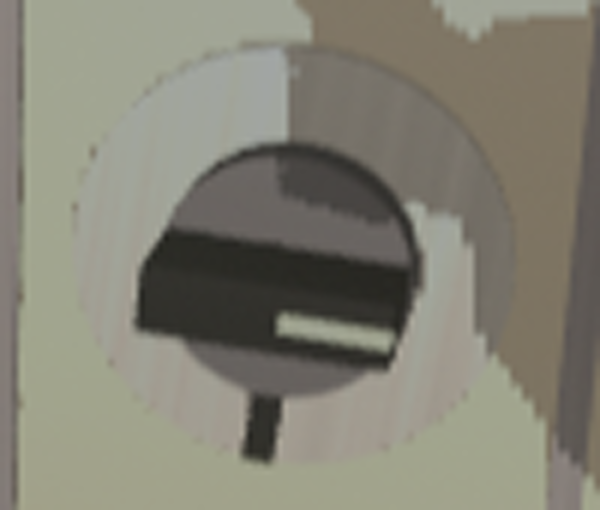

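Run:
```python
from h import *
z=np.load("w1.npz"); im,d,K,W=[z[k] for k in("im","d","K","W")]
c=lambda x,y,zz: ray(K,W,175+x/6-.4,180+y/6-.4,zz)
C=c(294,253,.051); print("ring",C)
t=c(265,430,.051); t1=c(272,397,.051);t2=c(258,460,.051); print("tick",t, np.linalg.norm(t-C),np.arctan2(*(t-C)[1::-1]),np.arctan2(*(t2-t1)[1::-1]))
a,b=c(278,323,.078),c(393,345,.078); print("line",a,b,np.arctan2(*(b-a)[1::-1]))
a,b=c(138,328,.078),c(388,370,.078); print("edge",a,b,np.arctan2(*(b-a)[1::-1]),np.linalg.norm(b-a))
a,b=c(165,265,.078),c(410,295,.078); print("edge2",a,b,np.arctan2(*(b-a)[1::-1]))
```

```text
ring [0.52811202 0.35533336 0.051     ]
tick [0.56032649 0.34859034 0.051     ] 0.03291261851547341 -0.2063374020163949 -0.2572702781102571
line [0.53013878 0.35722958 0.078     ] [0.53385924 0.3749097  0.078     ] 1.3633905151167847
edge [0.5308972  0.33546086 0.078     ] [0.53804801 0.37396057 0.078     ] 1.3871523660949918 0.03915816619380258
edge2 [0.52054558 0.34040697 0.078     ] [0.52558166 0.37786653 0.078     ] 1.4371570982410493
```

{"name": "servo_tool", "arguments": {"moves": [{"dp": [-0.095, -0.15, 0.05], "delta_rot": [0, 0, 0], "fingers": 1}, {"dp": [-0.095, -0.15, 0.05], "delta_rot": [0, 0, 0], "fingers": 1}, {"dp": [0, 0, 0.05], "delta_rot": [0, 0, -1], "fingers": 0.6}, {"dp": [0, 0, 0.05], "delta_rot": [0, 0, -1], "fingers": 0.6}, {"dp": [0, 0, 0.05], "delta_rot": [0, 0, -1], "fingers": 0.6}]}}

```text
clock: 1.65
position: [0.5236, 0.3573, 0.2537]
ee_rot: [-0.001, -0.152, 0.988, 0.0]
contact_force: [-0.4, -0.5, 0.3]
width: 0.0513
gripper_force: 0.0
```

{"name": "servo_tool", "arguments": {"moves": [{"dp": [0, 0, 0.05], "delta_rot": [0, 0, -1], "fingers": 0.6}, {"dp": [0, 0, 0.05], "delta_rot": [0, 0, -1], "fingers": 0.6}, {"dp": [0, 0, 0.05], "delta_rot": [0, 0, -1], "fingers": 0.6}, {"dp": [0, 0, 0.05], "delta_rot": [0, 0, -1], "fingers": 0.6}, {"dp": [0, 0, 0.05], "delta_rot": [0, 0, -1], "fingers": 0.6}]}}

```text
clock: 2.15
position: [0.5234, 0.3578, 0.2038]
ee_rot: [-0.001, -0.392, 0.92, 0.0]
contact_force: [0.3, -0.2, 0.3]
width: 0.0511
gripper_force: 0.0
```

{"name": "servo_tool", "arguments": {"moves": [{"dp": [0, 0, 0], "delta_rot": [0, 0, -1], "fingers": 0.6}, {"dp": [0, 0, 0], "delta_rot": [0, 0, -1], "fingers": 0.6}, {"dp": [0, 0, 0], "delta_rot": [0, 0, -1], "fingers": 0.6}, {"dp": [0, 0, 0], "delta_rot": [0, 0, -1], "fingers": 0.6}, {"dp": [0, 0, 0], "delta_rot": [0, 0, -1], "fingers": 0.6}]}}

```text
clock: 2.65
position: [0.5234, 0.3578, 0.2042]
ee_rot: [-0.0, -0.608, 0.794, 0.001]
contact_force: [-0.1, -0.7, -0.1]
width: 0.0512
gripper_force: 0.0
```

```bash
python3 -c "
from h import *
plan([0.5283,0.3556,0.137],phi=1.39+np.pi,tcp=True)
im,d,K,W=cam('wrist'); save('w2',im); np.savez('w2',im=im,d=d,K=K,W=W)
"
```

```text
cur [0.5234 0.3578 0.2042] yaw -1.8356 tilt [-1.5e-03  4.0e-04 -1.0e+00] q [ 0.49  0.43  1.52  0.    1.19 -2.39] w 0.0512
 total tool dp (units) [ 0.004 -0.027  0.336]  wz units -0.84  |d| 0.067
```

View pics/w2.png

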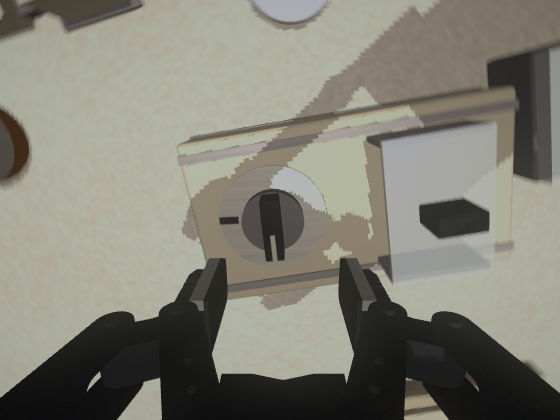

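The ring is centred near (273,217), the tick is at (229,221), and the bar runs from (270,195) down to (275,260).

Run:
```python
from h import *
z=np.load("w2.npz"); im,d,K,W=[z[k] for k in("im","d","K","W")]
f=lambda u,v,z:ray(K,W,u,v,z)
C=f(273.5,216.5,.051);t=f(229,220.7,.051);a,b=f(270.5,237,.078),f(275,259,.078);e=f(269.5,196,.078)
an=lambda p,q:np.arctan2(*(q-p)[1::-1])
print("ring",C,"tick",t,an(C,t),np.linalg.norm(t-C)); print(an(a,b),an(e,b),(e+f(274.5,261,.078))/2)
```

```text
ring [0.52922686 0.35491002 0.051     ] tick [0.55995625 0.34973677 0.051     ] -0.16678465324280667 0.031161800329093572
1.4836899015195395 1.3785783766022977 [0.52931451 0.35428815 0.078     ]
```

{"name": "servo_tool", "arguments": {"moves": [{"dp": [0.006, -0.03, 0.067], "delta_rot": [0, 0, -0.8], "fingers": 0.6}, {"dp": [0, 0, 0.067], "delta_rot": [0, 0, 0], "fingers": 0.6}, {"dp": [0, 0, 0.067], "delta_rot": [0, 0, 0], "fingers": 0.6}, {"dp": [0, 0, 0.067], "delta_rot": [0, 0, 0], "fingers": 0.6}, {"dp": [0, 0, 0.067], "delta_rot": [0, 0, 0], "fingers": 0.6}]}}

```text
clock: 3.2
position: [0.5305, 0.354, 0.1356]
ee_rot: [-0.0, -0.636, 0.771, 0.0]
contact_force: [-0.0, -0.3, 0.7]
width: 0.0509
gripper_force: 0.0
```

{"name": "servo_tool", "arguments": {"moves": [{"dp": [0, 0, 0], "delta_rot": [0, 0, 0], "fingers": 0.3}, {"dp": [0, 0, 0], "delta_rot": [0, 0, 0], "fingers": 0}, {"dp": [0, 0, 0], "delta_rot": [0, 0, 0], "fingers": 0}, {"dp": [0, 0, 0], "delta_rot": [0, 0, 0], "fingers": 0}, {"dp": [0, 0, 0], "delta_rot": [0, 0, 0], "fingers": 0}], "force": 25}}

```text
clock: 3.7
position: [0.5297, 0.3544, 0.1371]
ee_rot: [-0.001, -0.636, 0.771, 0.001]
contact_force: [-4.7, 2.2, 0.4]
width: 0.0112
gripper_force: 28.8
```

```bash
python3 -c "
from h import *
plan([0.529,0.355,0.137],phi=-.19+np.pi,tcp=True); s=readout.get_state(); print(s['contact_force'],s['gripper_force'])
"
```

```text
cur [0.5297 0.3544 0.1371] yaw -1.7619 tilt [-2.8e-03  8.0e-04 -1.0e+00] q [ 0.48  0.49  1.6   0.    1.05 -2.47] w 0.0112
 total tool dp (units) [-0.002  0.004  0.001]  wz units 15.7  |d| 0.001
[-4.73224837  2.16727415  0.42625638] 28.83632004261017
```

{"name": "servo_tool", "arguments": {"moves": [{"dp": [0, 0, 0], "delta_rot": [0, 0, 1], "fingers": 0}, {"dp": [0, 0, 0], "delta_rot": [0, 0, 1], "fingers": 0}, {"dp": [0, 0, 0], "delta_rot": [0, 0, 1], "fingers": 0}, {"dp": [0, 0, 0], "delta_rot": [0, 0, 1], "fingers": 0}, {"dp": [0, 0, 0], "delta_rot": [0, 0, 1], "fingers": 0}]}}

```text
clock: 4.2
position: [0.529, 0.3547, 0.1372]
ee_rot: [-0.002, -0.424, 0.906, 0.001]
contact_force: [-7.1, 3.3, 1.2]
width: 0.0111
gripper_force: 28.9
```

{"name": "servo_tool", "arguments": {"moves": [{"dp": [0, 0, 0], "delta_rot": [0, 0, 1], "fingers": 0}, {"dp": [0, 0, 0], "delta_rot": [0, 0, 1], "fingers": 0}, {"dp": [0, 0, 0], "delta_rot": [0, 0, 1], "fingers": 0}, {"dp": [0, 0, 0], "delta_rot": [0, 0, 1], "fingers": 0}, {"dp": [0, 0, 0], "delta_rot": [0, 0, 1], "fingers": 0}]}}

```text
clock: 4.7
position: [0.5285, 0.3553, 0.1371]
ee_rot: [-0.002, -0.187, 0.982, 0.002]
contact_force: [-7.2, 5.1, 0.8]
width: 0.0113
gripper_force: 29.0
```

{"name": "servo_tool", "arguments": {"moves": [{"dp": [0, 0, 0], "delta_rot": [0, 0, 1], "fingers": 0}, {"dp": [0, 0, 0], "delta_rot": [0, 0, 1], "fingers": 0}, {"dp": [0, 0, 0], "delta_rot": [0, 0, 1], "fingers": 0}, {"dp": [0, 0, 0], "delta_rot": [0, 0, 1], "fingers": 0}, {"dp": [0, 0, 0], "delta_rot": [0, 0, 1], "fingers": 0}]}}

```text
clock: 5.2
position: [0.5284, 0.356, 0.1372]
ee_rot: [-0.003, 0.063, 0.998, 0.002]
contact_force: [-7.0, 7.0, 0.2]
width: 0.0112
gripper_force: 28.9
```

{"name": "servo_tool", "arguments": {"moves": [{"dp": [0, 0, 0], "delta_rot": [0, 0, 0.6], "fingers": 0}, {"dp": [0, 0, 0], "delta_rot": [0, 0, 0], "fingers": 0}, {"dp": [0, 0, 0], "delta_rot": [0, 0, 0], "fingers": 0.5}, {"dp": [0, 0, 0], "delta_rot": [0, 0, 0], "fingers": 0.5}, {"dp": [0, 0, 0], "delta_rot": [0, 0, 0], "fingers": 0.5}]}}

```text
clock: 5.7
position: [0.5321, 0.3538, 0.1375]
ee_rot: [0.001, 0.09, 0.996, 0.0]
contact_force: [-0.4, -0.6, -0.2]
width: 0.0426
gripper_force: 0.0
```

{"name": "servo_tool", "arguments": {"moves": [{"dp": [0, 0, -0.12], "delta_rot": [0, 0, 0], "fingers": 0.5}, {"dp": [0, 0, -0.12], "delta_rot": [0, 0, 0], "fingers": 0.5}, {"dp": [0, 0, -0.12], "delta_rot": [0, 0, 0], "fingers": 0.5}, {"dp": [0, 0, 0], "delta_rot": [0, 0, 0], "fingers": 0.5}, {"dp": [0, 0, 0], "delta_rot": [0, 0, 0], "fingers": 0.5}]}}

```text
clock: 6.2
position: [0.5316, 0.3537, 0.2094]
ee_rot: [0.001, 0.09, 0.996, 0.0]
contact_force: [0.5, 0.2, -0.5]
width: 0.0429
gripper_force: 0.0
```

```bash
python3 -c "
from h import *
plan([0.529,0.355,0.137],phi=-.185+np.pi,tcp=True)
im,d,K,W=cam('wrist'); np.savez('w3',im=im,d=d,K=K,W=W)
o=cv2.resize(im[120:320,180:380],None,fx=3,fy=3,interpolation=cv2.INTER_CUBIC); save('w3',o)
print(proj(K,W,[0.529,.355,.05]))
"
```

```text
cur [0.5316 0.3537 0.2094] yaw 2.9614 tilt [ 1.7e-03  5.0e-04 -1.0e+00] q [ 0.48  0.43  1.51 -0.    1.2  -0.91] w 0.0429
 total tool dp (units) [0.014 0.004 0.362]  wz units 0.05  |d| 0.072
[284.85254693 209.64810162]
```

View pics/w3.png

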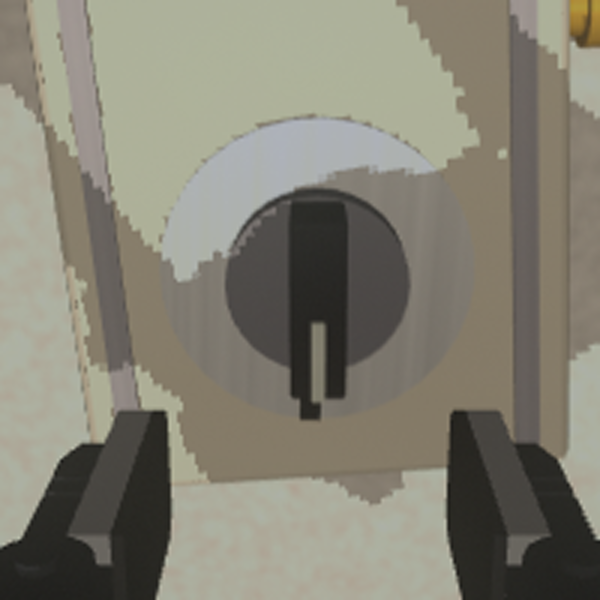

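The knob now points along the tick within a few degrees: the line is at x≈318 and the tick at x≈310 in the crop. I'll compute the residual.

Run:
```python
from h import *
z=np.load("w3.npz"); im,d,K,W=[z[k] for k in("im","d","K","W")]
g=im[120:320,180:380].astype(int).sum(2)
c=lambda x,y,zz: ray(K,W,180+(x+.5)/3-.5,120+(y+.5)/3-.5,zz)
an=lambda p,q:np.arctan2(*(q-p)[1::-1])
# ring ellipse fit by points
C=c(318,267.5,.05); t=c(310.5,412,.05); print(C,t,an(C,t),np.linalg.norm(t-C))
print("bar", an(c(319,202,.078),c(318.5,398,.078)), an(c(318,325,.078),c(318,402,.078)), (c(319,202,.078)+c(318.5,398,.078))/2,np.linalg.norm(c(319,202,.078)-c(318.5,398,.078)))
```

```text
[0.52850856 0.35567457 0.05      ] [0.56494627 0.34724569 0.05      ] -0.22732453264711527 0.03739990259881031
bar -0.1799874916463908 -0.17779258834471484 [0.52758097 0.35572508 0.078     ] 0.04344921199607103
```

{"name": "servo_tool", "arguments": {"moves": [{"dp": [0, 0, -0.2], "delta_rot": [0, 0, 0], "fingers": 0.5}, {"dp": [-0.2, 0, -0.1], "delta_rot": [0, 0, 0], "fingers": 0.5}, {"dp": [-0.2, 0, 0], "delta_rot": [0, 0, 0], "fingers": 0.5}, {"dp": [-0.1, 0, 0], "delta_rot": [0, 0, 0], "fingers": 0.5}, {"dp": [0, 0, 0], "delta_rot": [0, 0, 0], "fingers": 0.5}]}}

```text
clock: 6.75
position: [0.632, 0.3346, 0.2663]
ee_rot: [-0.001, 0.091, 0.996, -0.001]
contact_force: [-0.2, -0.1, -0.1]
width: 0.0425
gripper_force: 0.0
```

Run:
```python
from h import *
im,d,K,W=cam('wrist'); np.savez('w4',im=im,d=d,K=K,W=W)
# rectify plane z=.05 around axis: 0.1mm-ish, 6px/mm
def rect(z,c,half=.045,s=4000):
    n=int(2*half*s); 
    A=np.float32([proj(K,W,[c[0]+dx,c[1]+dy,z]) for dx,dy in [(half,half),(half,-half),(-half,-half),(-half,half)]])
    B=np.float32([(0,0),(n,0),(n,n),(0,n)])
    return cv2.warpPerspective(im,cv2.getPerspectiveTransform(A,B),(n,n),flags=cv2.INTER_CUBIC)
c=[.5285,.3555]
o=np.hstack([rect(.0505,c),rect(.078,c)]); save('w4',o); print(o.shape)
```

```text
(360, 720, 3)
```

View pics/w4.png

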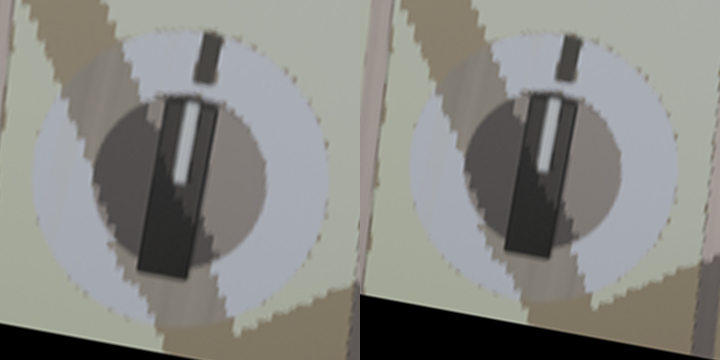

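Run:
```python
from h import *
z=np.load("w4.npz"); im,d,K,W=[z[k] for k in("im","d","K","W")]
def rect(z,c,half=.045,s=10000):
    n=int(2*half*s)
    A=np.float32([proj(K,W,[c[0]+dx,c[1]+dy,z]) for dx,dy in [(half,half),(half,-half),(-half,-half),(-half,half)]])
    B=np.float32([(0,0),(n,0),(n,n),(0,n)])
    return cv2.warpPerspective(im,cv2.getPerspectiveTransform(A,B),(n,n),flags=cv2.INTER_LINEAR)
c=[.5285,.3555]; r=rect(.0505,c); g=r.sum(2)/3.
# tick
m=g<130; n,l,s,ce=cv2.connectedComponentsWithStats((m).astype(np.uint8))
for i in range(1,n):
    if s[i,4]>1500: print(i,s[i],ce[i])
def pca(mask):
    y,x=np.nonzero(mask); p=np.c_[-y,-x]*1. ; mu=p.mean(0); w,v=np.linalg.eigh(np.cov((p-mu).T)); a=v[:,1]; a*=np.sign(a[0]); return mu,np.arctan2(a[1],a[0]),np.sqrt(w)*3.46
for i in range(1,n):
    if s[i,4]>1500 and s[i,4]<15000: mu,a,w=pca(l==i); print(mu,a,w,"from centre",np.arctan2(mu[1]+450,mu[0]+450))
# ring edge: bluish grey vs cream: saturation
b=r[...,2].astype(int)-r[...,0].astype(int); 
m=cv2.morphologyEx((b>-2).astype(np.uint8),cv2.MORPH_OPEN,np.ones((15,15)))
for nm,zz in (("line",.078),):
    q=rect(zz,c); g2=q.sum(2)/3.; roi=np.zeros(g2.shape,bool); roi[230:450,420:520]=1
    n2,l2,s2,c2=cv2.connectedComponentsWithStats(((g2>130)&roi).astype(np.uint8)); 
    for i in range(1,n2):
        if s2[i,4]>800: print("line",s2[i],pca(l2==i))
    n2,l2,s2,c2=cv2.connectedComponentsWithStats((g2<62).astype(np.uint8))
    i=1+np.argmax(s2[1:,4]); print("bar",s2[i],c2[i],pca(l2==i))
# ring ellipse from outer boundary by radial profile of b
pts=[]
for th in np.arange(0,2*np.pi,.03):
    rr=np.arange(300,420); x=450+rr*np.cos(th); y=445+rr*np.sin(th)
    ok=(x>0)&(x<899)&(y>0)&(y<899)
    pr=b[y[ok].astype(int),x[ok].astype(int)]; pr=np.convolve(pr,np.r_[np.ones(12),-np.ones(12)],'same')[12:-12]
    if len(pr)<60: continue
    k=np.argmin(pr); k2=np.argmax(np.abs(pr)); k=k2+12; pts.append((450+rr[k]*np.cos(th),445+rr[k]*np.sin(th)))
e=cv2.fitEllipseAMS(np.float32(pts)); print(e)
p=np.array(pts); 
for _ in range(4):
    A=np.c_[2*p,np.ones(len(p))]; s_=np.linalg.lstsq(A,(p**2).sum(1),rcond=None)[0]; R=np.sqrt(s_[2]+s_[0]**2+s_[1]**2); e_=np.abs(np.hypot(*(p-s_[:2]).T)-R); p=p[e_<np.median(e_)*2.5]
print("circle",s_[:2],R,len(p))
```

```text
2 [     0      0    900    900 308837] [425.3885221  527.70689717]
7 [ 482   77   78  136 7114] [520.04849592 146.41355075]
[-146.41355075 -520.04849592] -0.21552719969034262 [ 53.72737872 132.64565127] from centre -0.22676783821214302
line [ 445  247   54  180 4887] (array([-335.89298138, -470.83752814]), np.float64(-0.1778498839366199), array([ 27.24078444, 175.92964209]))
bar [    0   735   887   165 73011] [296.89853584 844.94367972] (array([-844.94367972, -296.89853584]), np.float64(1.4768654896215339), array([115.12448787, 731.29735245]))
((450.70379638671875, 445.67529296875), (739.2698974609375, 742.752685546875), 117.75967407226562)
circle [450.24525739 446.33931081] 371.40327472100785 154
```

{"name": "servo_tool", "arguments": {"moves": [{"dp": [0.18, 0, 0.02], "delta_rot": [0, 0, 0], "fingers": 0.4}, {"dp": [0.18, 0.01, 0.08], "delta_rot": [0, 0, 0], "fingers": 0.4}, {"dp": [0.168, 0, 0.1], "delta_rot": [0, 0, 0], "fingers": 0.4}, {"dp": [0, 0, 0.15], "delta_rot": [0, 0, 0], "fingers": 0.4}, {"dp": [0, 0, 0.15], "delta_rot": [0, 0, 0], "fingers": 0.4}]}}

```text
clock: 7.3
position: [0.5227, 0.3574, 0.1682]
ee_rot: [-0.001, 0.089, 0.996, -0.0]
contact_force: [0.1, 0.3, 0.2]
width: 0.0341
gripper_force: 0.0
```

{"name": "servo_tool", "arguments": {"moves": [{"dp": [0, 0, 0.147], "delta_rot": [0, 0, 0], "fingers": 0.4}, {"dp": [0, 0, 0], "delta_rot": [0, 0, 0], "fingers": 0.4}]}}

```text
clock: 7.5
position: [0.5213, 0.3556, 0.1349]
ee_rot: [-0.005, 0.089, 0.996, -0.003]
contact_force: [-1.2, 0.3, 0.3]
width: 0.0341
gripper_force: 0.0
```

```bash
python3 -c "
from h import *
plan([0.5285,0.3555,0.137],phi=-.18+np.pi,tcp=True)
"
```

```text
cur [0.5213 0.3556 0.1349] yaw 2.9628 tilt [-0.0104 -0.0051 -0.9999] q [ 0.49  0.49  1.61  0.    1.05 -0.9 ] w 0.0341
 total tool dp (units) [-0.035  0.006 -0.011]  wz units 0.01  |d| 0.007
```

{"name": "servo_tool", "arguments": {"moves": [{"dp": [-0.035, 0.005, -0.015], "delta_rot": [0, 0, 0], "fingers": 0.4}, {"dp": [0, 0, 0], "delta_rot": [0, 0, 0], "fingers": 0}, {"dp": [0, 0, 0], "delta_rot": [0, 0, 0], "fingers": 0}, {"dp": [0, 0, 0], "delta_rot": [0, 0, 0], "fingers": 0}, {"dp": [0, 0, 0], "delta_rot": [0, 0, 0.46], "fingers": 0}]}}

```text
clock: 8.0
position: [0.5343, 0.3555, 0.1449]
ee_rot: [0.002, 0.113, 0.994, -0.001]
contact_force: [1.3, -5.6, 6.0]
width: 0.0111
gripper_force: 26.3
```

{"name": "servo_tool", "arguments": {"moves": [{"dp": [0, 0, 0], "delta_rot": [0, 0, 0], "fingers": 0}, {"dp": [0, 0, 0], "delta_rot": [0, 0, 0], "fingers": 0}, {"dp": [0, 0, 0], "delta_rot": [0, 0, 0], "fingers": 0.4}, {"dp": [0, 0, 0], "delta_rot": [0, 0, 0], "fingers": 0.4}, {"dp": [0, 0, -0.1], "delta_rot": [0, 0, 0], "fingers": 0.4}]}}

```text
clock: 8.5
position: [0.5315, 0.3563, 0.1604]
ee_rot: [-0.002, 0.113, 0.994, -0.001]
contact_force: [-0.0, -0.3, 0.6]
width: 0.034
gripper_force: 0.0
```

{"name": "servo_tool", "arguments": {"moves": [{"dp": [0, 0, -0.2], "delta_rot": [0, 0, 0], "fingers": 0.4}, {"dp": [-0.1, 0, -0.2], "delta_rot": [0, 0, 0], "fingers": 0.4}, {"dp": [-0.2, 0, -0.1], "delta_rot": [0, 0, 0], "fingers": 0.4}, {"dp": [-0.2, 0, 0], "delta_rot": [0, 0, 0], "fingers": 0.4}, {"dp": [0, 0, 0], "delta_rot": [0, 0, 0], "fingers": 0.4}]}}

```text
clock: 9.0
position: [0.6354, 0.3331, 0.2632]
ee_rot: [0.003, 0.114, 0.993, 0.001]
contact_force: [-1.8, 0.1, -0.5]
width: 0.0342
gripper_force: 0.0
```

```bash
cat > knob.py <<'E'
from h import *
im,d,K,W=cam('wrist'); np.savez('w5',im=im,d=d,K=K,W=W)
def rect(z,c,half=.045,s=10000):
    n=int(2*half*s)
    A=np.float32([proj(K,W,[c[0]+dx,c[1]+dy,z]) for dx,dy in [(half,half),(half,-half),(-half,-half),(-half,half)]])
    B=np.float32([(0,0),(n,0),(n,n),(0,n)])
    return cv2.warpPerspective(im,cv2.getPerspectiveTransform(A,B),(n,n),flags=cv2.INTER_LINEAR)
c=[.5285,.3555]; r=rect(.0505,c); g=r.sum(2)/3.; q=rect(.078,c); g2=q.sum(2)/3.
save('w5',cv2.resize(np.hstack([r,q]),None,fx=.4,fy=.4,interpolation=cv2.INTER_AREA))
def pca(mask):
    y,x=np.nonzero(mask); p=np.c_[-y,-x]*1. ; mu=p.mean(0); w,v=np.linalg.eigh(np.cov((p-mu).T)); a=v[:,1]; a*=np.sign(a[0]); return mu,np.arctan2(a[1],a[0]),np.sqrt(w)*3.46
def comps(m,lo,hi,nm):
    n,l,s,ce=cv2.connectedComponentsWithStats(m.astype(np.uint8))
    for i in range(1,n):
        if lo<s[i,4]<hi:
            mu,a,w=pca(l==i); print(nm,mu.round(),a.round(4),w.round(),"centre angle",np.arctan2(mu[1]+450.5,mu[0]+446).round(4))
roi=np.zeros(g.shape,bool); roi[50:450,380:600]=1
comps((g<130)&roi,1500,15000,"tick"); comps((g2>130)&roi,800,9000,"line")
E
python3 knob.py; python3 -c "
from h import *
plan([0.5285,0.3555,0.137],phi=-.18+np.pi,tcp=True)"
```

```text
tick [-150. -520.] -0.2003 [ 54. 131.] centre angle -0.2318
line [-335. -477.] -0.2183 [ 27. 167.] centre angle -0.2381
cur [0.6324 0.3337 0.2622] yaw 2.9136 tilt [ 7.e-04  9.e-04 -1.e+00] q [ 0.39  0.51  1.24  0.    1.4  -0.95] w 0.0338
 total tool dp (units) [ 0.531 -0.012  0.626]  wz units -0.48  |d| 0.164
```

The line is within about 0.01 rad of the tick. Next is the guard fin.

Run:
```python
from h import *
for f,(u,v) in (("w1",(220,122)),("w2",(455,215))):
    z=np.load(f+".npz"); im,d,K,W=[z[k] for k in("im","d","K","W")]; P=cloud(d,K,W)
    m=(P[...,2]>.105)&(P[...,2]<.122); m[:v-30]=0;m[v+30:]=0;m[:,:u-45]=0;m[:,u+45:]=0
    q=P[m]; print(len(q),q.mean(0),q[:,2].std(),np.percentile(q,[2,98],axis=0).round(4).tolist())
    y,x=np.nonzero(m); r=np.array([ray(K,W,a,b,.112) for a,b in zip(x,y)]); print(r.mean(0)); w,vv=np.linalg.eigh(np.cov(r[:,:2].T)); print(np.sqrt(w)*3.46,np.arctan2(*vv[::-1,1]))
plan([0.425,0.368,0.24],phi=3.043,tcp=True)
```

```text
619 [0.43019918 0.36670088 0.11238456] 0.0014491777468362446 [[0.4179, 0.3602, 0.1071], [0.4426, 0.3729, 0.1142]]
[0.43022121 0.36662184 0.112     ]
[0.01301228 0.02597146] 3.0344228236779633
1485 [0.43173535 0.36462618 0.11174352] 0.002169969873999159 [[0.4185, 0.3591, 0.1057], [0.4438, 0.3716, 0.114]]
[0.43181891 0.36453364 0.112     ]
[0.0143926  0.02808637] 2.9805239440786995
cur [0.6324 0.3337 0.2622] yaw 2.9136 tilt [ 7.e-04  9.e-04 -1.e+00] q [ 0.39  0.51  1.24  0.    1.4  -0.95] w 0.0338
 total tool dp (units) [ 1.049 -0.068  0.11 ]  wz units -1.29  |d| 0.211
```

{"name": "servo_tool", "arguments": {"moves": [{"dp": [0.2, -0.014, 0.012], "delta_rot": [0, 0, 0], "fingers": 0.5}, {"dp": [0.2, -0.014, 0.012], "delta_rot": [0, 0, 0], "fingers": 0.5}, {"dp": [0.2, -0.014, 0.012], "delta_rot": [0, 0, 0], "fingers": 0.5}, {"dp": [0.2, -0.014, 0.012], "delta_rot": [0, 0, 0], "fingers": 0.5}, {"dp": [0.2, -0.014, 0.012], "delta_rot": [0, 0, 0], "fingers": 0.5}]}}

```text
clock: 9.55
position: [0.429, 0.3656, 0.25]
ee_rot: [-0.001, 0.112, 0.994, 0.0]
contact_force: [-0.2, 1.1, 0.3]
width: 0.0427
gripper_force: 0.0
```

{"name": "servo_tool", "arguments": {"moves": [{"dp": [0.017, 0, 0.05], "delta_rot": [0, 0, -0.6], "fingers": 0.5}, {"dp": [0, 0, 0.05], "delta_rot": [0, 0, -0.65], "fingers": 0.5}, {"dp": [0, 0, 0], "delta_rot": [0, 0, 0], "fingers": 0.5}]}}

```text
clock: 9.85
position: [0.4264, 0.366, 0.2293]
ee_rot: [-0.002, 0.05, 0.999, -0.001]
contact_force: [0.2, -0.2, -0.8]
width: 0.0427
gripper_force: 0.0
```

```bash
python3 -c "
from h import *
plan([0.431,0.3658,0.165],phi=3.038,tcp=True)"
```

```text
cur [0.4264 0.366  0.2293] yaw 3.0422 tilt [-0.0037 -0.0013 -1.    ] q [ 0.59  0.31  1.65  0.    1.19 -0.89] w 0.0427
 total tool dp (units) [-0.024  0.002  0.321]  wz units 0.04  |d| 0.064
```

{"name": "servo_tool", "arguments": {"moves": [{"dp": [-0.02, 0, 0.16], "delta_rot": [0, 0, 0], "fingers": 0.5}, {"dp": [0, 0, 0.155], "delta_rot": [0, 0, 0], "fingers": 0.5}, {"dp": [0, 0, 0], "delta_rot": [0, 0, 0], "fingers": 0}, {"dp": [0, 0, 0], "delta_rot": [0, 0, 0], "fingers": 0}, {"dp": [0, 0, 0], "delta_rot": [0, 0, 0], "fingers": 0}]}}

```text
clock: 10.35
position: [0.4332, 0.3666, 0.1682]
ee_rot: [0.0, 0.051, 0.999, 0.001]
contact_force: [-0.5, 2.7, -7.3]
width: 0.011
gripper_force: 30.2
```

{"name": "servo_tool", "arguments": {"moves": [{"dp": [0, 0, 0], "delta_rot": [0, 0, 0], "fingers": 0}, {"dp": [-0.05, 0, 0], "delta_rot": [0, 0, 0], "fingers": 0}, {"dp": [-0.05, 0, 0], "delta_rot": [0, 0, 0], "fingers": 0}, {"dp": [-0.1, 0, 0], "delta_rot": [0, 0, 0], "fingers": 0}, {"dp": [-0.1, 0, 0], "delta_rot": [0, 0, 0], "fingers": 0}]}}

```text
clock: 10.85
position: [0.4938, 0.36, 0.1682]
ee_rot: [0.0, 0.05, 0.999, 0.001]
contact_force: [-2.7, 3.4, -4.4]
width: 0.011
gripper_force: 30.8
```

```bash
python3 -c "
from h import *
plan([0.431+.105*np.cos(.1),0.3658-.105*np.sin(.1),0.165],phi=3.038,tcp=True);print(readout.get_state()['contact_force'])"
```

```text
cur [0.4938 0.36   0.1682] yaw 3.0406 tilt [ 3.0e-04  1.1e-03 -1.0e+00] q [ 0.52  0.43  1.63  0.    1.09 -0.95] w 0.011
 total tool dp (units) [-0.21  -0.002  0.016]  wz units 0.03  |d| 0.042
[-2.67545341  3.408305   -4.3720332 ]
```

{"name": "servo_tool", "arguments": {"moves": [{"dp": [-0.08, 0, 0], "delta_rot": [0, 0, 0], "fingers": 0}, {"dp": [-0.08, 0, 0], "delta_rot": [0, 0, 0], "fingers": 0}, {"dp": [-0.04, 0, 0], "delta_rot": [0, 0, 0], "fingers": 0}, {"dp": [-0.02, 0, 0], "delta_rot": [0, 0, 0], "fingers": 0}, {"dp": [0, 0, 0], "delta_rot": [0, 0, 0], "fingers": 0}]}}

```text
clock: 11.35
position: [0.5332, 0.3558, 0.1681]
ee_rot: [-0.004, 0.051, 0.999, 0.0]
contact_force: [-9.9, 4.7, 4.5]
width: 0.0113
gripper_force: 31.9
```

{"name": "servo_tool", "arguments": {"moves": [{"dp": [-0.02, 0, 0], "delta_rot": [0, 0, 0], "fingers": 0}, {"dp": [-0.01, 0, 0], "delta_rot": [0, 0, 0], "fingers": 0}, {"dp": [0, 0, 0], "delta_rot": [0, 0, 0], "fingers": 0}]}}

```text
clock: 11.65
position: [0.5343, 0.3558, 0.168]
ee_rot: [-0.009, 0.051, 0.999, -0.0]
contact_force: [-20.6, 6.3, 9.4]
width: 0.0111
gripper_force: 32.5
```

{"name": "servo_tool", "arguments": {"moves": [{"dp": [0, 0, 0], "delta_rot": [0, 0, 0], "fingers": 0.5}, {"dp": [0, 0, 0], "delta_rot": [0, 0, 0], "fingers": 0.5}, {"dp": [0, 0, -0.2], "delta_rot": [0, 0, 0], "fingers": 0.5}, {"dp": [0, 0, -0.24], "delta_rot": [0, 0, -0.5], "fingers": 0.5}, {"dp": [0, 0, -0.24], "delta_rot": [0, 0, -0.5], "fingers": 0.5}]}}

```text
clock: 12.15
position: [0.5435, 0.3537, 0.3051]
ee_rot: [0.001, -0.0, 1.0, -0.001]
contact_force: [0.4, -0.1, -0.0]
width: 0.0428
gripper_force: 0.0
```

Run:
```python
from h import *
plan([0.45,-0.08,0.35],phi=np.pi,tcp=True)
im,d,K,W=cam('wrist'); np.savez('w6',im=im,d=d,K=K,W=W); P=cloud(d,K,W)
m=(P[...,2]>.105)&(P[...,2]<.122)&(abs(P[...,0]-.535)<.03)&(abs(P[...,1]-.355)<.03)
print(m.sum(),P[m].mean(0))
a=(P[...,2]>.08)&(P[...,2]<.095)&(abs(P[...,0]-.53)<.08)&(abs(P[...,1]-.355)<.06); print(a.sum(),np.percentile(P[a],[1,99],axis=0))
```

```text
cur [0.5435 0.3537 0.3051] yaw -3.1409 tilt [ 0.0011 -0.0016 -1.    ] q [ 0.47  0.39  1.34 -0.    1.42 -1.1 ] w 0.0428
 total tool dp (units) [ 0.469 -2.168 -0.222]  wz units 0.01  |d| 0.446
507 [0.52892605 0.35532858 0.11253476]
6829 [[0.49703731 0.31057457 0.08506999]
 [0.56209109 0.40015264 0.08853144]]
```

{"name": "servo_tool", "arguments": {"moves": [{"dp": [0.047, -0.217, -0.022], "delta_rot": [0, 0, 0], "fingers": 1}, {"dp": [0.047, -0.217, -0.022], "delta_rot": [0, 0, 0], "fingers": 1}, {"dp": [0.047, -0.217, -0.022], "delta_rot": [0, 0, 0], "fingers": 1}, {"dp": [0.047, -0.217, -0.022], "delta_rot": [0, 0, 0], "fingers": 1}, {"dp": [0.047, -0.217, -0.022], "delta_rot": [0, 0, 0], "fingers": 1}]}}

```text
clock: 12.7
position: [0.4955, 0.1352, 0.3261]
ee_rot: [0.001, 0.0, 1.0, -0.001]
contact_force: [0.4, -0.3, -0.1]
width: 0.0854
gripper_force: 0.0
```

{"name": "servo_tool", "arguments": {"moves": [{"dp": [0.047, -0.217, -0.022], "delta_rot": [0, 0, 0], "fingers": 1}, {"dp": [0.047, -0.217, -0.022], "delta_rot": [0, 0, 0], "fingers": 1}, {"dp": [0.047, -0.217, -0.022], "delta_rot": [0, 0, 0], "fingers": 1}, {"dp": [0.047, -0.217, -0.022], "delta_rot": [0, 0, 0], "fingers": 1}, {"dp": [0.047, -0.217, -0.022], "delta_rot": [0, 0, 0], "fingers": 1}]}}

```text
clock: 13.2
position: [0.4478, -0.082, 0.3482]
ee_rot: [0.001, 0.001, 1.0, -0.001]
contact_force: [0.5, -0.5, 1.1]
width: 0.0854
gripper_force: 0.0
```

{"name": "servo_tool", "arguments": {"moves": [{"dp": [0, 0, 0], "delta_rot": [0, 0, 0], "fingers": 1}, {"dp": [0, 0, 0], "delta_rot": [0, 0, 0], "fingers": 1}]}}

```text
clock: 13.4
position: [0.4482, -0.0809, 0.3479]
ee_rot: [0.001, 0.002, 1.0, -0.0]
contact_force: [0.5, 0.2, -0.3]
width: 0.0856
gripper_force: 0.0
```

Run:
```python
from h import *
plan([0.45,-0.08,0.35],phi=np.pi,tcp=True)
im,d,K,W=cam('wrist'); np.savez('w7',im=im,d=d,K=K,W=W); save('w7',im)
```

```text
cur [ 0.4482 -0.0809  0.3479] yaw 3.1372 tilt [ 1.2e-03 -9.0e-04 -1.0e+00] q [-0.33  0.07  1.66 -0.    1.41 -1.9 ] w 0.0856
 total tool dp (units) [-0.009  0.005 -0.011]  wz units -0.04  |d| 0.003
```

View pics/w7.png

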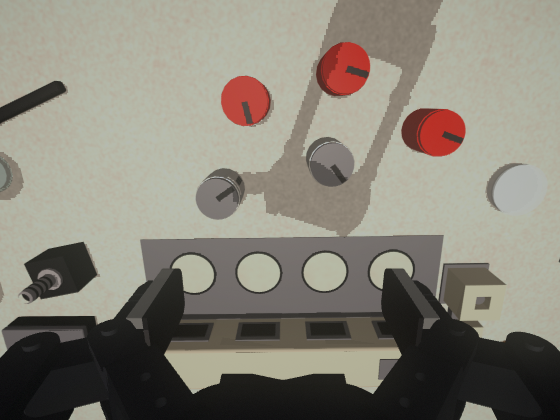

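Wrist view shows two grey cans: A at (331,161) with its bar toward (342,178), B at (220,194) with its bar toward (238,180). The four spots lie at y≈272 and the stylus at (40,285).

```bash
cat >> h.py <<'E'
def rectify(im,K,W,z,c,half,s):
    n=int(2*half*s)
    A=np.float32([proj(K,W,[c[0]+dx,c[1]+dy,z]) for dx,dy in [(half,half),(half,-half),(-half,-half),(-half,half)]])
    B=np.float32([(0,0),(n,0),(n,n),(0,n)])
    return cv2.warpPerspective(im,cv2.getPerspectiveTransform(A,B),(n,n),flags=cv2.INTER_LINEAR)
def can(im,d,K,W,c,tag=None):
    """centre (xy) and mark yaw of grey-lid can near c"""
    P=cloud(d,K,W); m=(P[...,2]>.049)&(P[...,2]<.063)&(np.hypot(P[...,0]-c[0],P[...,1]-c[1])<.04)
    zt=np.median(P[...,2][m]); v,u=np.nonzero(m); r=np.array([ray(K,W,a,b,.056) for a,b in zip(u,v)])[:,:2]
    (cc,rad)=cv2.minEnclosingCircle(np.float32(r)*1000); ctr=np.median(r,0)
    ctr=np.float64(r.mean(0)); s=8000; h=.035
    R=rectify(im,K,W,.056,ctr,h,s); g=cv2.GaussianBlur(R,(0,0),2).max(2).astype(float); n=g.shape[0]
    yy,xx=np.mgrid[:n,:n]; X=ctr[0]+h-yy/s; Y=ctr[1]+h-xx/s
    rr=np.hypot(X-ctr[0],Y-ctr[1]); med=np.median(g[rr<.02]); dk=(g<.62*med)&(rr<.020)
    k,l,st,ce=cv2.connectedComponentsWithStats(dk.astype(np.uint8)); i=1+np.argmax(st[1:,4]); dk=l==i
    p=np.c_[X[dk],Y[dk]]; mu=p.mean(0); w,vv=np.linalg.eigh(np.cov((p-mu).T)); a=vv[:,1]; a=a*np.sign(a@(mu-ctr))
    ya=np.arctan2(a[1],a[0]); 
    # mark starts at centre: centre estimate from bar
    print("can z",round(float(zt),4),"mean",ctr.round(4),"mec",np.round(cc,1),round(rad,1),"yaw pca",round(float(ya),3),"radial",np.arctan2(*(mu-ctr)[::-1]).round(3),"bar",(np.sqrt(w)*3.46).round(4),"mu dist",np.linalg.norm(mu-ctr).round(4))
    if tag: save(tag,R)
    return ctr,ya
E
python3 - <<'E'
from h import *
z=np.load("w7.npz"); im,d,K,W=[z[k] for k in("im","d","K","W")]
can(im,d,K,W,(.435,-.03),"ca"); can(im,d,K,W,(.473,-.155),"cb")
B=[]
for u,v in [(390,270),(325,271),(258,272),(193,273)]:
    c=ray(K,W,u,v,0)[:2]; R=rectify(im,K,W,0,c,.04,5000); g=R.min(2)
    k,l,st,ce=cv2.connectedComponentsWithStats((g>120).astype(np.uint8)); i=l[200,200]; 
    p=c+.04-ce[i][::-1]/5000; print(p.round(4),st[i]); B.append(p)
B=np.array(B); print(np.diff(B,axis=0)); 
# reader face via depth
P=cloud(d,K,W); m=(P[...,2]>.069)&(P[...,2]<.082)&(P[...,0]>.62)&(P[...,0]<.75)&(abs(P[...,1]+.07)<.2)
for y in np.arange(-.2,.08,.05):
    q=P[m&(abs(P[...,1]-y)<.01)]; print(y.round(2),len(q),np.percentile(q[:,0],[2,98]).round(4) if len(q) else 0)
a=cv2.imread("pics/ca.png");b=cv2.imread("pics/cb.png"); cv2.imwrite("pics/cab.png",cv2.resize(np.hstack([a,b]),None,fx=.5,fy=.5))
E
```

```text
can z 0.0568 mean [ 0.4353 -0.0302] mec [435.6 -30.1] 24.8 yaw pca 0.608 radial 0.636 bar [0.0058 0.0171] mu dist 0.0117
can z 0.0567 mean [ 0.4722 -0.1546] mec [ 472.4 -154.9] 25.3 yaw pca 2.169 radial 2.047 bar [0.0054 0.021 ] mu dist 0.0097
[0.5932 0.0646] [     0      0    400    400 120142]
[ 0.5934 -0.0255] [   60    51   288   288 65388]
[ 0.5944 -0.116 ] [   54    50   289   289 65483]
[ 0.5945 -0.203 ] [   62    51   280   288 55873]
[[ 2.35855073e-04 -9.01570132e-02]
 [ 9.99431451e-04 -9.05030437e-02]
 [ 8.86492887e-05 -8.69928426e-02]]
-0.2 638 [0.6588 0.7144]
-0.15 439 [0.6583 0.6926]
-0.1 506 [0.6576 0.6983]
-0.05 465 [0.6568 0.694 ]
-0.0 603 [0.6566 0.7089]
0.05 382 [0.656  0.6972]
```

View pics/cab.png

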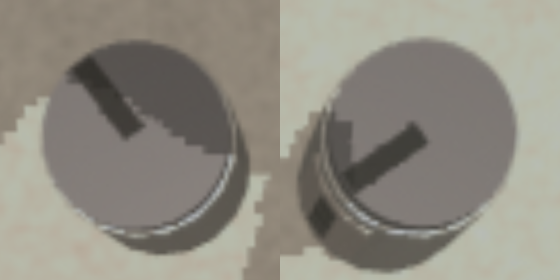

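{"name": "servo_tool", "arguments": {"moves": [{"dp": [0.03, 0.127, 0.1], "delta_rot": [0, 0, 0], "fingers": 1}, {"dp": [0.027, 0.127, 0.1], "delta_rot": [0, 0, 0], "fingers": 1}, {"dp": [0, 0, 0.14], "delta_rot": [0, 0, -1], "fingers": 1}, {"dp": [0, 0, 0.14], "delta_rot": [0, 0, -1], "fingers": 1}, {"dp": [0, 0, 0.14], "delta_rot": [0, 0, -1], "fingers": 1}]}}

```text
clock: 13.95
position: [0.437, -0.0267, 0.2226]
ee_rot: [0.0, -0.153, 0.988, -0.0]
contact_force: [0.9, -0.9, -0.4]
width: 0.0857
gripper_force: 0.0
```

{"name": "servo_tool", "arguments": {"moves": [{"dp": [0, 0, 0.14], "delta_rot": [0, 0, -1], "fingers": 1}, {"dp": [0, 0, 0.14], "delta_rot": [0, 0, -1], "fingers": 1}, {"dp": [0, 0, 0.14], "delta_rot": [0, 0, -1], "fingers": 1}, {"dp": [0, 0, 0], "delta_rot": [0, 0, 0], "fingers": 1}]}}

```text
clock: 14.35
position: [0.4346, -0.0266, 0.1367]
ee_rot: [-0.003, -0.296, 0.955, 0.002]
contact_force: [-1.0, -0.1, 0.2]
width: 0.0852
gripper_force: 0.0
```

Run:
```python
from h import *
plan([0.4368,-0.0302,0.09],phi=3.74,tcp=True)
im,d,K,W=cam('wrist'); np.savez('w8',im=im,d=d,K=K,W=W)
can(im,d,K,W,(.435,-.03),"ca2")
```

```text
cur [ 0.4346 -0.0266  0.1367] yaw -2.5399 tilt [-0.0076  0.0018 -1.    ] q [-0.22  0.24  2.04  0.    0.87 -2.39] w 0.0852
 total tool dp (units) [ 0.    -0.022  0.233]  wz units 0.03  |d| 0.047
can z 0.0568 mean [ 0.4346 -0.0308] mec [435.1 -30.2] 25.6 yaw pca 0.644 radial 0.612 bar [0.0056 0.0161] mu dist 0.0118
```

{"name": "servo_tool", "arguments": {"moves": [{"dp": [0, -0.02, 0.12], "delta_rot": [0, 0, 0], "fingers": 1}, {"dp": [0, 0, 0.11], "delta_rot": [0, 0, 0], "fingers": 1}, {"dp": [0, 0, 0], "delta_rot": [0, 0, 0], "fingers": 0.7}, {"dp": [0, 0, 0], "delta_rot": [0, 0, 0], "fingers": 0.5}, {"dp": [0, 0, 0], "delta_rot": [0, 0, 0], "fingers": 0.4}], "force": 30}}

```text
clock: 14.9
position: [0.4401, -0.0316, 0.0952]
ee_rot: [0.001, -0.295, 0.955, -0.001]
contact_force: [-0.1, -0.4, -1.3]
width: 0.0492
gripper_force: 31.2
```

{"name": "servo_tool", "arguments": {"moves": [{"dp": [0, 0, 0], "delta_rot": [0, 0, 0], "fingers": 0.4}, {"dp": [0, 0, -0.05], "delta_rot": [0, 0, 0], "fingers": 0.4}, {"dp": [0, 0, -0.15], "delta_rot": [0, 0, 0], "fingers": 0.4}, {"dp": [0, 0, -0.15], "delta_rot": [0, 0, 0], "fingers": 0.4}, {"dp": [0, 0, 0], "delta_rot": [0, 0, 0], "fingers": 0.4}]}}

```text
clock: 15.4
position: [0.4417, -0.0324, 0.1677]
ee_rot: [0.004, -0.295, 0.955, -0.002]
contact_force: [1.0, 0.0, -1.7]
width: 0.0493
gripper_force: 31.9
```

Run:
```python
from h import *
plan([0.5934,-0.0255,0.16],phi=np.pi,tcp=True)
im,d,K,W=cam('wrist'); np.savez('w9',im=im,d=d,K=K,W=W); save('w9',im)
s=readout.get_state(); print(s['gripper_force'],s['contact_force'])
```

```text
cur [ 0.4417 -0.0324  0.1677] yaw -2.5424 tilt [ 0.0094 -0.0023 -1.    ] q [-0.23  0.2   1.99 -0.    0.94 -2.4 ] w 0.0493
 total tool dp (units) [-0.646 -0.399  0.045]  wz units 5.99  |d| 0.152
31.908316612243652 [-0.12618458 -0.36534837 -2.51429737]
```

View pics/w9.png

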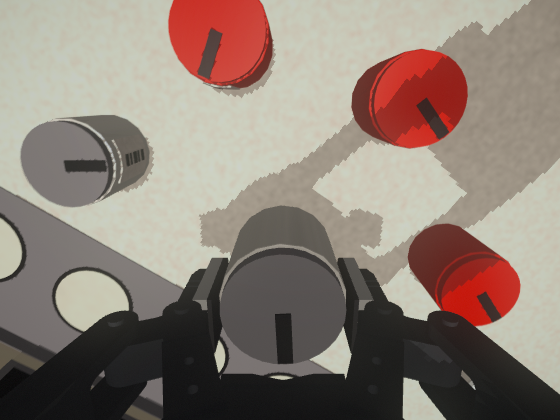

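The can is held upright. The lid is centred near (283,306) and its bar runs straight down to (285,362), along tool −x.

Run:
```python
from h import *
z=np.load("w9.npz"); im,d,K,W=[z[k] for k in("im","d","K","W")]
P=cloud(d,K,W); print("lid z",np.median(P[285:300,260:310,2]))
zt=.129
C=ray(K,W,283,306,zt); a,b=ray(K,W,283,316,zt),ray(K,W,285,361,zt)
print(C,np.arctan2(*(b-a)[1::-1]),np.arctan2(*(b-C)[1::-1]), np.linalg.norm(ray(K,W,220,300,zt)-ray(K,W,346,300,zt)),np.linalg.norm(b-C))
```

```text
lid z nan
[ 0.43904579 -0.03545133  0.129     ] 0.637360174048101 0.6307463147534634 0.04624529821751451 0.024800362268827876
```

{"name": "servo_tool", "arguments": {"moves": [{"dp": [-0.164, -0.102, 0], "delta_rot": [0, 0, 0], "fingers": 0.4}, {"dp": [-0.164, -0.102, 0], "delta_rot": [0, 0, 0], "fingers": 0.4}, {"dp": [-0.164, -0.102, 0], "delta_rot": [0, 0, 0], "fingers": 0.4}, {"dp": [-0.164, -0.102, 0], "delta_rot": [0, 0, 0], "fingers": 0.4}, {"dp": [0, 0, 0], "delta_rot": [0, 0, 1], "fingers": 0.4}]}}

```text
clock: 15.95
position: [0.5986, -0.0254, 0.1623]
ee_rot: [0.002, -0.246, 0.969, -0.001]
contact_force: [-1.2, -0.2, -1.7]
width: 0.0492
gripper_force: 31.9
```

{"name": "servo_tool", "arguments": {"moves": [{"dp": [0, 0, 0], "delta_rot": [0, 0, 1], "fingers": 0.4}, {"dp": [0, 0, 0], "delta_rot": [0, 0, 1], "fingers": 0.4}, {"dp": [0, 0, 0], "delta_rot": [0, 0, 1], "fingers": 0.4}, {"dp": [0, 0, 0], "delta_rot": [0, 0, 1], "fingers": 0.4}, {"dp": [0, 0, 0], "delta_rot": [0, 0, 1], "fingers": 0.4}]}}

```text
clock: 16.45
position: [0.5925, -0.0251, 0.162]
ee_rot: [-0.002, 0.003, 1.0, 0.0]
contact_force: [-0.3, -0.2, -1.8]
width: 0.0491
gripper_force: 31.8
```

{"name": "servo_tool", "arguments": {"moves": [{"dp": [0, 0, 0], "delta_rot": [0, 0, 0.16], "fingers": 0.4}, {"dp": [0, 0, 0], "delta_rot": [0, 0, 0], "fingers": 0.4}, {"dp": [0, 0, 0], "delta_rot": [0, 0, 0], "fingers": 0.4}]}}

```text
clock: 16.75
position: [0.5932, -0.0251, 0.163]
ee_rot: [-0.001, 0.008, 1.0, 0.0]
contact_force: [0.6, 0.8, -1.8]
width: 0.0492
gripper_force: 31.8
```

Run:
```python
from h import *
plan([0.5959,-0.0255,0.096],phi=3.125,tcp=True)
```

```text
cur [ 0.5932 -0.0251  0.163 ] yaw 3.1261 tilt [-1.e-03  2.e-04 -1.e+00] q [-0.16  0.41  1.67  0.    1.06 -1.71] w 0.0492
 total tool dp (units) [-0.014 -0.002  0.335]  wz units 0.01  |d| 0.067
```

{"name": "servo_tool", "arguments": {"moves": [{"dp": [-0.014, 0, 0.12], "delta_rot": [0, 0, 0], "fingers": 0.4}, {"dp": [0, 0, 0.12], "delta_rot": [0, 0, 0], "fingers": 0.4}, {"dp": [0, 0, 0.08], "delta_rot": [0, 0, 0], "fingers": 0.4}, {"dp": [0, 0, 0], "delta_rot": [0, 0, 0], "fingers": 0.4}, {"dp": [0, 0, 0], "delta_rot": [0, 0, 0], "fingers": 0.4}]}}

```text
clock: 17.25
position: [0.5964, -0.0252, 0.0995]
ee_rot: [-0.0, 0.008, 1.0, 0.0]
contact_force: [-0.4, 0.2, -1.4]
width: 0.0491
gripper_force: 31.9
```

Run:
```python
from h import *
plan([0.5959,-0.0255,0.095],phi=3.125,tcp=True); print(readout.get_state()['contact_force'])
```

```text
cur [ 0.5964 -0.0252  0.0995] yaw 3.1253 tilt [-3.e-04  1.e-04 -1.e+00] q [-0.16  0.49  1.73  0.    0.92 -1.71] w 0.0491
 total tool dp (units) [ 0.002 -0.002  0.023]  wz units 0.0  |d| 0.005
[-0.36385511  0.23739764 -1.43762108]
```

{"name": "servo_tool", "arguments": {"moves": [{"dp": [0, 0, 0.01], "delta_rot": [0, 0, 0], "fingers": 0.4}, {"dp": [0, 0, 0.01], "delta_rot": [0, 0, 0], "fingers": 0.4}, {"dp": [0, 0, 0], "delta_rot": [0, 0, 0], "fingers": 0.4}]}}

```text
clock: 17.55
position: [0.5964, -0.0252, 0.096]
ee_rot: [0.0, 0.008, 1.0, -0.0]
contact_force: [0.1, -0.7, -0.9]
width: 0.0492
gripper_force: 31.9
```

{"name": "servo_tool", "arguments": {"moves": [{"dp": [0, 0, 0], "delta_rot": [0, 0, 0], "fingers": 0.75}, {"dp": [0, 0, 0], "delta_rot": [0, 0, 0], "fingers": 0.75}, {"dp": [0, 0, 0], "delta_rot": [0, 0, 0], "fingers": 0.75}, {"dp": [0, 0, -0.2], "delta_rot": [0, 0, 0], "fingers": 0.75}, {"dp": [0, 0, -0.24], "delta_rot": [0, 0, 0], "fingers": 0.8}]}}

```text
clock: 18.05
position: [0.5948, -0.025, 0.1823]
ee_rot: [-0.003, 0.008, 1.0, 0.0]
contact_force: [0.6, -0.5, -0.8]
width: 0.0682
gripper_force: 0.0
```

{"name": "servo_tool", "arguments": {"moves": [{"dp": [0, 0, -0.24], "delta_rot": [0, 0, 0], "fingers": 1}, {"dp": [0.15, 0, -0.2], "delta_rot": [0, 0, 0], "fingers": 1}, {"dp": [0.2, -0.1, -0.1], "delta_rot": [0, 0, 0], "fingers": 1}, {"dp": [0.1, -0.1, 0], "delta_rot": [0, 0, 0], "fingers": 1}, {"dp": [0, 0, 0], "delta_rot": [0, 0, 0], "fingers": 1}]}}

```text
clock: 18.55
position: [0.5031, -0.065, 0.293]
ee_rot: [0.0, 0.009, 1.0, -0.001]
contact_force: [0.0, 0.5, -0.1]
width: 0.0856
gripper_force: 0.0
```

```bash
cat > look.py <<'E'
from h import *
import sys
im,d,K,W=cam('wrist'); np.savez(sys.argv[1],im=im,d=d,K=K,W=W)
def lid(c,tag=None):
    c=np.array(c); s=10000; h=.034
    R=rectify(im,K,W,.056,c,h,s); g=cv2.GaussianBlur(cv2.cvtColor(R,cv2.COLOR_RGB2GRAY),(0,0),4)
    cs=cv2.HoughCircles(g,cv2.HOUGH_GRADIENT,2,100,param1=60,param2=15,minRadius=225,maxRadius=246)
    x,y,r=cs[0,0]; ctr=c+h-np.array([y,x])/s
    yy,xx=np.mgrid[:g.shape[0],:g.shape[1]]; rr=np.hypot(xx-x,yy-y); gm=R.max(2).astype(float)
    med=np.median(gm[rr<200]); dk=((gm<.6*med)&(rr<215)).astype(np.uint8)
    k,l,st,ce=cv2.connectedComponentsWithStats(dk); i=1+np.argmax(st[1:,4]); q=l==i
    p=-np.c_[yy[q],xx[q]]; mu=p.mean(0); w,v=np.linalg.eigh(np.cov((p-mu).T)); a=v[:,1]; a=a*np.sign(a@(mu+[y,x]))
    print("lid",ctr.round(4),r/s,"yaw",np.arctan2(a[1],a[0]).round(3),"radial",np.arctan2(*(mu+[y,x])[::-1]).round(3),"bar",(np.sqrt(w)*3.46/s).round(4))
    cv2.circle(R,(int(x),int(y)),int(r),(0,255,0),2)
    return R
def spot(c):
    c=np.array(c); s=5000; R=rectify(im,K,W,0.001,c,.042,s); g=R.min(2)
    k,l,st,ce=cv2.connectedComponentsWithStats((g>110).astype(np.uint8)); i=l[210,210]
    print("spot",(c+.042-ce[i][::-1]/s).round(4),st[i])
E
cat > a.py <<'E'
import sys; sys.argv=['','w10']
exec(open('look.py').read())
plan([0.4742,-0.1548,0.1],phi=3.67,tcp=True)
R=[lid((.593,-.0255)),lid((.474,-.155))]; [spot(c) for c in [(.5944,-.116),(.594,.0646),(.5945,-.206)]]
R.append(cv2.resize(im,(680,510))[:,:])
o=np.hstack(R[:2]); o=cv2.resize(o,None,fx=.4,fy=.4); save('w10',np.vstack([o,cv2.resize(im,(o.shape[1],o.shape[1]*3//4))]))
E
python3 a.py
```

```text
cur [ 0.5046 -0.0642  0.2924] yaw 3.1229 tilt [ 1.7e-03 -3.0e-04 -1.0e+00] q [-0.26  0.18  1.66  0.    1.3  -1.82] w 0.0854
 total tool dp (units) [ 0.145 -0.455  0.962]  wz units -5.47  |d| 0.215
lid [ 0.5689 -0.032 ] 0.024039999 yaw 3.074 radial 1.519 bar [0.0186 0.0224]
lid [ 0.4747 -0.1535] 0.0237 yaw 2.178 radial 2.31 bar [0.0049 0.0215]
spot [ 0.5943 -0.1162] [   65    64   292   293 66451]
spot [0.5913 0.0646] [   65    84   292   280 63668]
spot [ 0.5923 -0.207 ] [   68    77   290   275 58645]
```

View pics/w10.png

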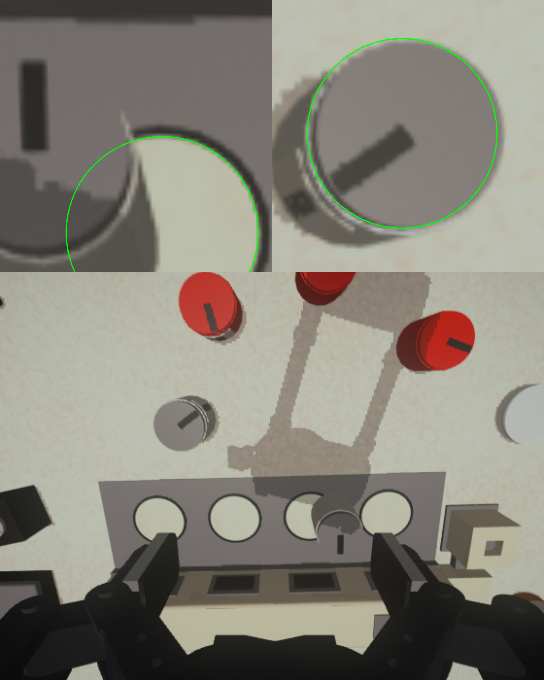

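Can A stands about 26 mm to +y of its spot, since its bar is at crop (33,60)–(33,150); it was probably knocked after release. B is at (.4747,-.1535). I'll measure A where it stands now.

```bash
cat > a.py <<'E'
import sys; sys.argv=['','w11']
exec(open('look.py').read())
R=[lid((.590,.0003)),lid((.474,-.155))]; spot((.5943,-.1162)); spot((.5915,.0646))
save('x',np.hstack(R)); can(im,d,K,W,(.59,0))
plan([0.590,0.0003,0.2],phi=3.125,tcp=True)
E
python3 a.py
```

```text
lid [0.5859 0.    ] 0.02448 yaw 0.028 radial -0.002 bar [0.0046 0.0175]
lid [ 0.4737 -0.1547] 0.023839999 yaw 2.174 radial 2.18 bar [0.0052 0.0215]
spot [ 0.5941 -0.1163] [   65    67   291   291 66346]
spot [0.5915 0.0644] [   66    75   291   278 64538]
can z 0.0567 mean [ 0.5855 -0.0016] mec [585.9  -1.8] 26.0 yaw pca 0.024 radial 0.127 bar [0.0048 0.0156] mu dist 0.0121
cur [ 0.5055 -0.0638  0.292 ] yaw 3.1236 tilt [ 1.6e-03  2.0e-04 -1.0e+00] q [-0.26  0.18  1.66  0.    1.3  -1.82] w 0.0853
 total tool dp (units) [-0.416  0.328  0.461]  wz units -0.01  |d| 0.14
```

{"name": "servo_tool", "arguments": {"moves": [{"dp": [-0.137, 0.109, 0], "delta_rot": [0, 0, 0], "fingers": 1}, {"dp": [-0.137, 0.109, 0.1], "delta_rot": [0, 0, 0], "fingers": 1}, {"dp": [-0.136, 0.108, 0.15], "delta_rot": [0, 0, 0], "fingers": 1}, {"dp": [0, 0, 0.2], "delta_rot": [0, 0, 0], "fingers": 1}, {"dp": [0, 0, 0.2], "delta_rot": [0, 0, 0], "fingers": 1}]}}

```text
clock: 19.15
position: [0.5906, 0.0019, 0.1593]
ee_rot: [0.0, 0.007, 1.0, 0.0]
contact_force: [-0.2, -0.9, -0.3]
width: 0.0855
gripper_force: 0.0
```

{"name": "servo_tool", "arguments": {"moves": [{"dp": [0, 0, 0.1], "delta_rot": [0, 0, 0], "fingers": 1}, {"dp": [0, 0, 0], "delta_rot": [0, 0, 0], "fingers": 1}, {"dp": [0, 0, 0], "delta_rot": [0, 0, 0], "fingers": 1}]}}

```text
clock: 19.45
position: [0.5896, 0.0007, 0.1411]
ee_rot: [-0.0, 0.008, 1.0, 0.0]
contact_force: [1.3, -0.0, 0.4]
width: 0.0854
gripper_force: 0.0
```

```bash
cat > a.py <<'E'
import sys; sys.argv=['','w12']
exec(open('look.py').read())
o=lid((.589,0)); s=cv2.resize(o,(400,400)); save('w12',np.hstack([s,cv2.resize(im,(400,300))[:,:] if 0 else cv2.copyMakeBorder(cv2.resize(im,(400,300)),0,100,0,0,cv2.BORDER_CONSTANT)]))
plan([0.589,0.0,0.096],phi=3.125,tcp=True)
E
python3 a.py
```

```text
lid [ 0.5865 -0.0009] 0.02328 yaw 0.03 radial 0.03 bar [0.0059 0.0186]
cur [5.901e-01 5.000e-04 1.422e-01] yaw 3.1252 tilt [ 1.9e-03  1.0e-04 -1.0e+00] q [-0.12  0.43  1.71  0.    1.01 -1.67] w 0.0859
 total tool dp (units) [ 0.006 -0.002  0.231]  wz units 0.0  |d| 0.046
```

View pics/w12.png

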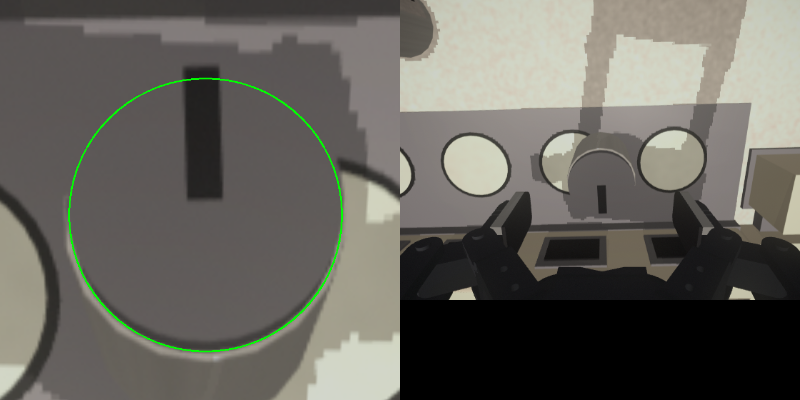

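{"name": "servo_tool", "arguments": {"moves": [{"dp": [0, 0, 0.12], "delta_rot": [0, 0, 0], "fingers": 1}, {"dp": [0, 0, 0.11], "delta_rot": [0, 0, 0], "fingers": 1}, {"dp": [0, 0, 0], "delta_rot": [0, 0, 0], "fingers": 0.7}, {"dp": [0, 0, 0], "delta_rot": [0, 0, 0], "fingers": 0.5}, {"dp": [0, 0, 0], "delta_rot": [0, 0, 0], "fingers": 0.4}]}}

```text
clock: 20.0
position: [0.5902, 0.0, 0.0976]
ee_rot: [0.002, 0.008, 1.0, -0.0]
contact_force: [0.7, -0.4, -2.8]
width: 0.0493
gripper_force: 31.2
```

{"name": "servo_tool", "arguments": {"moves": [{"dp": [0, 0, 0], "delta_rot": [0, 0, 0], "fingers": 0.4}, {"dp": [0, 0, -0.05], "delta_rot": [0, 0, 0], "fingers": 0.4}, {"dp": [-0.025, -0.06, 0], "delta_rot": [0, 0, 0.19], "fingers": 0.4}, {"dp": [0, -0.063, 0], "delta_rot": [0, 0, 0], "fingers": 0.4}, {"dp": [0, 0, 0], "delta_rot": [0, 0, 0], "fingers": 0.4}]}}

```text
clock: 20.5
position: [0.5931, -0.0266, 0.1054]
ee_rot: [-0.0, 0.019, 1.0, -0.0]
contact_force: [-0.5, 0.5, -2.6]
width: 0.0485
gripper_force: 31.5
```

```bash
python3 -c "
from h import *
plan([0.594,-.0255,0.096],phi=3.106,tcp=True)"
```

```text
cur [ 0.5931 -0.0266  0.1054] yaw 3.104 tilt [-1.e-04 -8.e-04 -1.e+00] q [-0.16  0.47  1.74 -0.    0.93 -1.69] w 0.0485
 total tool dp (units) [-0.004  0.006  0.047]  wz units -0.02  |d| 0.009
```

{"name": "servo_tool", "arguments": {"moves": [{"dp": [-0.008, 0.008, 0.02], "delta_rot": [0, 0, 0], "fingers": 0.4}, {"dp": [0, 0, 0.02], "delta_rot": [0, 0, 0], "fingers": 0.4}, {"dp": [0, 0, 0], "delta_rot": [0, 0, 0], "fingers": 0.4}, {"dp": [0, 0, 0], "delta_rot": [0, 0, 0], "fingers": 0.7}, {"dp": [0, 0, 0], "delta_rot": [0, 0, 0], "fingers": 0.75}]}}

```text
clock: 21.0
position: [0.5946, -0.0227, 0.0972]
ee_rot: [-0.0, 0.018, 1.0, 0.0]
contact_force: [-0.1, 0.2, -0.1]
width: 0.064
gripper_force: 0.0
```

{"name": "servo_tool", "arguments": {"moves": [{"dp": [0, 0, 0], "delta_rot": [0, 0, 0], "fingers": 0.75}, {"dp": [0, 0, -0.15], "delta_rot": [0, 0, 0], "fingers": 0.75}, {"dp": [0, 0, -0.2], "delta_rot": [0, 0, 0], "fingers": 0.75}, {"dp": [0.1, 0, -0.2], "delta_rot": [0, 0, 0], "fingers": 1}, {"dp": [0.2, 0, -0.1], "delta_rot": [0, 0, 0], "fingers": 1}]}}

```text
clock: 21.5
position: [0.5382, -0.0214, 0.2309]
ee_rot: [0.004, 0.018, 1.0, -0.001]
contact_force: [-0.9, -0.0, 0.3]
width: 0.0854
gripper_force: 0.0
```

{"name": "servo_tool", "arguments": {"moves": [{"dp": [0.1, -0.2, -0.1], "delta_rot": [0, 0, 0], "fingers": 1}, {"dp": [0, -0.1, 0], "delta_rot": [0, 0, 0], "fingers": 1}, {"dp": [0, 0, 0], "delta_rot": [0, 0, 0], "fingers": 1}]}}

```text
clock: 21.8
position: [0.5124, -0.082, 0.2486]
ee_rot: [0.001, 0.019, 1.0, -0.001]
contact_force: [-0.4, 0.3, -0.3]
width: 0.0851
gripper_force: 0.0
```

```bash
cat > a.py <<'E'
import sys; sys.argv=['','w13']
exec(open('look.py').read())
o=[lid((.593,-.0255)),lid((.4735,-.1547))]; spot((.5941,-.1162)); spot((.592,.0646)); spot((.593,-.2065)); 
o=np.hstack(o); o=cv2.resize(o,(800,400)); save('w13',o)
plan([0.474,-0.1547,0.14],phi=3.67,tcp=True)
E
python3 a.py
```

```text
Traceback (most recent call last):
  File "a.py", line 3, in <module>
    o=[lid((.593,-.0255)),lid((.4735,-.1547))]; spot((.5941,-.1162)); spot((.592,.0646)); spot((.593,-.2065));
       ~~~^^^^^^^^^^^^^^^
ValueError: attempt to get argmax of an empty sequence
```

```bash
cat > a.py <<'E'
from h import *
z=np.load("w13.npz"); im,d,K,W=[z[k] for k in("im","d","K","W")]
P=cloud(d,K,W); m=(P[...,2]>.049)&(P[...,2]<.063)&(P[...,0]>.52)&(P[...,0]<.65)&(P[...,1]>-.25)&(P[...,1]<.09)
print(m.sum(), P[m].mean(0), np.percentile(P[m],[2,98],axis=0))
R=rectify(im,K,W,.056,(.593,-.0255),.05,400).max(2)
for r in R: print(' '.join(f'{x:3d}' for x in r))
E
python3 a.py
```

```text
2355 [ 0.58927376 -0.02452395  0.05617074] [[ 0.56865974 -0.04612099  0.05000413]
 [ 0.61239879 -0.00261161  0.05817266]]
 24  25  24  26  26  28  97  97  97  97  95  53  52  27  26  27  26  28  27  27  27  28  28  29  28  28  30  28  28  30  53  54  90  98  98  99  99  99  98  98
 25  25  24  26  24  25  92  97  96  96  96  67  52  37  26  26  26  27  28  29  27  28  29  29  28  28  29  29  30  29  54  54  85  98  98  98  98  98  98  98
 25  25  25  26  24  26  47  96  97  97  96  88  52  48  26  27  27  27  27  27  28  27  29  28  28  29  28  28  29  30  51  54  78  98  98  98  97  98  97  97
 25  26  25  25  25  27  28  93  97  97  97  94  57  53  27  25  27  28  28  29  28  28  28  29  28  28  29  29  30  28  46  54  68  97  97  97  97  97  97  97
 25  25  25  26  26  26  26  75  96  96  96  96  75  52  44  39  40  40  41  43  46  47  46  45  45  44  44  45  46  48  52  54  59  97  98  98  97  98  97  98
 26  25  26  26  26  25  26  27  95  96  96  96  94  73  75  75  74  76  74  73  74  75  76  79  84  83  84  81  81  80  81  83  83  98  97  98  98  97  98  97
 26  25  26  26  2
[... 4721 characters left out ...]
  85  84  84  84  84 103 141 138  42 114 118 123 123 123 123
190 190 159  52 115 119 120 120 119 119 119  95  83  84  84  42 130  91  87  86  86  88  86  86  86  84  84  84  85  90 143 143  79  55  84  84  86  87 116 124
191 187  57  96 120 120 120 120 120 119 119  85  83  84  83  72  46 134  89  87  86  88  86  87  86  85  85  85  89 141 142 111  42  83  85  85  85  85  85  85
188  69  64 120 120 120 120 120 120 121 118  84  84  84  84  83  63  52 138 114  86  87  87  86  87  87  85 112 142 142 113  42  78  85  85  85  86  86  85  86
 61  62 120 121 121 120 121 121 120 120  91  84  84  84  84  84  84  66  42 111 140 129 114 102 117 139 144 143 141  75  41  78  85  84  85  85  85  86  86  86
```

```bash
cat > look.py <<'E'
from h import *
import sys
def load(n): 
    z=np.load(n+".npz"); return [z[k] for k in("im","d","K","W")]
def grab(n,name='wrist'):
    im,d,K,W=cam(name); np.savez(n,im=im,d=d,K=K,W=W); return im,d,K,W
def lid(v,c,verbose=True):
    im,d,K,W=v; P=cloud(d,K,W)
    m=(P[...,2]>.052)&(P[...,2]<.061)&(np.hypot(P[...,0]-c[0],P[...,1]-c[1])<.035)
    vv,uu=np.nonzero(m); r=np.array([ray(K,W,a,b,.056) for a,b in zip(uu,vv)])[:,:2]
    c0=(np.percentile(r,3,axis=0)+np.percentile(r,97,axis=0))/2
    s=8000; h=.034; R=rectify(im,K,W,.056,c0,h,s); g=cv2.GaussianBlur(R.max(2).astype(np.float32),(0,0),2)
    n=g.shape[0]; yy,xx=np.mgrid[:n,:n]; X=c0[0]+h-yy/s; Y=c0[1]+h-xx/s
    # circle: maximise |radial gradient| on r=23.5mm
    gx=cv2.Sobel(g,cv2.CV_32F,1,0,ksize=5); gy=cv2.Sobel(g,cv2.CV_32F,0,1,ksize=5)
    th=np.linspace(0,2*np.pi,240,endpoint=False); best=[]
    for dx in np.arange(-6,6.1,.25):
        for dy in np.arange(-6,6.1,.25):
            for rad in (23.5,24.,25):
                px=n/2+(dx+rad*np.cos(th))*s/1000; py=n/2+(dy+rad*np.sin(th))*s/1000
                i=np.clip(py.round().astype(int),0,n-1); j=np.clip(px.round().astype(int),0,n-1)
                q=np.abs(gx[i,j]*np.cos(th)+gy[i,j]*np.sin(th)); best.append((np.minimum(q,np.percentile(q,70)).mean(),dx,dy,rad))
    b=max(best); ctr=c0-np.array([b[2],b[1]])/1000
    rr=np.hypot(X-ctr[0],Y-ctr[1])
    loc=cv2.morphologyEx(g,cv2.MORPH_CLOSE,np.ones((81,81))); dk=((g<.68*loc)&(rr<.0215)).astype(np.uint8)
    k,l,st,ce=cv2.connectedComponentsWithStats(dk); res=[]
    for i in range(1,k):
        if st[i,4]<2000: continue
        q=l==i; p=np.c_[X[q],Y[q]]; mu=p.mean(0); w,ev=np.linalg.eigh(np.cov((p-mu).T)); a=ev[:,1]*np.sign(ev[:,1]@(mu-ctr))
        L=np.sqrt(w)*3.46; inner=mu-a*L[1]/2
        res.append((np.arctan2(a[1],a[0]),inner,L))
        print("lid",ctr.round(4),"r",b[3],"depthc",c0.round(4),"yaw",res[-1][0].round(3),"radial",np.arctan2(*(mu-ctr)[::-1]).round(3),"inner end",inner.round(4),"size",L.round(4))
    return ctr,res
def spot(v,c,z=.001):
    im,d,K,W=v; c=np.array(c); s=5000; R=rectify(im,K,W,z,c,.045,s); g=R.min(2).astype(np.float32)
    m=(g>.62*np.percentile(g,95)).astype(np.uint8); k,l,st,ce=cv2.connectedComponentsWithStats(m); i=l[225,225]
    (x,y),r=cv2.minEnclosingCircle(np.argwhere(l==i)[:,::-1].astype(np.float32)[::7])
    print("spot",(c+.045-ce[i][::-1]/s).round(4),"mec",(c+.045-np.array([y,x])/s).round(4),round(r/s,4))
E
cat > a.py <<'E'
from look import *
v=load("w13"); lid(v,(.59,-.0245)); lid(v,(.4737,-.1547)); [spot(v,c) for c in [(.5941,-.1162),(.592,.0646),(.593,-.2065)]]
t=grab("t2","top"); lid(t,(.591,-.0255)); lid(t,(.473,-.1545)); [spot(t,c) for c in [(.594,-.1172),(.591,.0636),(.595,-.2075)]]
t=grab("s2","side"); lid(t,(.591,-.0255)); lid(t,(.473,-.1545)); [spot(t,c) for c in [(.594,-.1162),(.591,.0646),(.595,-.2065)]]
plan([0.474,-0.1547,0.14],phi=3.67,tcp=True)
E
python3 a.py
```

```text
lid [ 0.5897 -0.0232] r 24.0 depthc [ 0.5912 -0.0242] yaw 0.008 radial 0.015 inner end [ 0.5927 -0.0231] size [0.0062 0.0184]
lid [ 0.4739 -0.1545] r 24.0 depthc [ 0.4737 -0.1553] yaw 2.175 radial 2.211 inner end [ 0.4737 -0.1549] size [0.0059 0.0216]
spot [ 0.5939 -0.116 ] mec [ 0.5939 -0.116 ] 0.0292
spot [0.5919 0.0648] mec [0.592  0.0648] 0.0293
spot [ 0.5884 -0.2059] mec [ 0.5948 -0.2064] 0.0293
lid [ 0.5899 -0.0158] r 24.0 depthc [ 0.5939 -0.0173] yaw -0.02 radial -0.582 inner end [ 0.5949 -0.0237] size [0.0026 0.0145]
lid [ 0.5899 -0.0158] r 24.0 depthc [ 0.5939 -0.0173] yaw 1.816 radial 2.533 inner end [ 0.5821 -0.0146] size [0.0047 0.0107]
lid [ 0.4666 -0.1531] r 25 depthc [ 0.4723 -0.1546] yaw 2.158 radial 1.41 inner end [ 0.4718 -0.1532] size [0.0043 0.015 ]
spot [ 0.5865 -0.1132] mec [ 0.5939 -0.1171] 0.0629
spot [0.5923 0.0649] mec [0.5916 0.0632] 0.0299
spot [ 0.5948 -0.2074] mec [ 0.5947 -0.2073] 0.03
spot [ 0.5959 -0.1117] mec [ 0.5963 -0.1123] 0.0323
spot [0.5938 0.0693] mec [0.5938 0.0691] 0.0331
spot [ 0.5969 -0.2021] mec [ 0.597  -0.2021] 0.032
cur [ 0.5125 -0.0796  0.2471] yaw 3.1055 tilt [-7.e-04  1.e-03 -1.e+00] q [-0.29  0.23  1.71  0.    1.2  -1.82] w 0.0858
 total tool dp (units) [ 0.179 -0.383  0.535]  wz units -5.65  |d| 0.136
```

{"name": "servo_tool", "arguments": {"moves": [{"dp": [0.06, -0.13, 0], "delta_rot": [0, 0, 0], "fingers": 1}, {"dp": [0.06, -0.13, 0.05], "delta_rot": [0, 0, 0], "fingers": 1}, {"dp": [0.059, -0.123, 0.05], "delta_rot": [0, 0, 0], "fingers": 1}, {"dp": [0, 0, 0.07], "delta_rot": [0, 0, -1], "fingers": 1}, {"dp": [0, 0, 0.07], "delta_rot": [0, 0, -1], "fingers": 1}]}}

```text
clock: 22.45
position: [0.4741, -0.1551, 0.1984]
ee_rot: [-0.0, -0.084, 0.996, 0.001]
contact_force: [-0.2, -0.2, 0.3]
width: 0.0856
gripper_force: 0.0
```

{"name": "servo_tool", "arguments": {"moves": [{"dp": [0, 0, 0.07], "delta_rot": [0, 0, -1], "fingers": 1}, {"dp": [0, 0, 0.07], "delta_rot": [0, 0, -1], "fingers": 1}, {"dp": [0, 0, 0.07], "delta_rot": [0, 0, -1], "fingers": 1}, {"dp": [0, 0, 0.07], "delta_rot": [0, 0, -0.65], "fingers": 1}, {"dp": [0, 0, 0], "delta_rot": [0, 0, 0], "fingers": 1}]}}

```text
clock: 22.95
position: [0.4731, -0.1537, 0.1412]
ee_rot: [-0.002, -0.262, 0.965, 0.002]
contact_force: [-1.1, -0.5, -0.6]
width: 0.0853
gripper_force: 0.0
```

```bash
cat > a.py <<'E'
from look import *
plan([0.474,-0.155,0.094],phi=3.67,tcp=True)
v=grab("w14"); lid(v,(.4737,-.1547))
E
python3 a.py
```

```text
cur [ 0.4731 -0.1537  0.1412] yaw -2.6113 tilt [-0.0049  0.0029 -1.    ] q [-0.45  0.31  1.9   0.    0.93 -2.56] w 0.0853
 total tool dp (units) [-0.001 -0.009  0.236]  wz units 0.02  |d| 0.047
lid [ 0.4745 -0.1555] r 23.5 depthc [ 0.4735 -0.1557] yaw 2.171 radial 2.148 inner end [ 0.4743 -0.1548] size [0.0063 0.0208]
```

{"name": "servo_tool", "arguments": {"moves": [{"dp": [0, -0.009, 0.12], "delta_rot": [0, 0, 0], "fingers": 1}, {"dp": [0, 0, 0.11], "delta_rot": [0, 0, 0], "fingers": 1}, {"dp": [0, 0, 0], "delta_rot": [0, 0, 0], "fingers": 0.7}, {"dp": [0, 0, 0], "delta_rot": [0, 0, 0], "fingers": 0.5}, {"dp": [0, 0, 0], "delta_rot": [0, 0, 0], "fingers": 0.4}]}}

```text
clock: 23.5
position: [0.4759, -0.1571, 0.0988]
ee_rot: [0.001, -0.261, 0.965, -0.001]
contact_force: [0.4, 0.1, -2.0]
width: 0.0488
gripper_force: 31.2
```

{"name": "servo_tool", "arguments": {"moves": [{"dp": [0, 0, 0], "delta_rot": [0, 0, 0], "fingers": 0.4}, {"dp": [0, 0, 0], "delta_rot": [0, 0, 0], "fingers": 0.4}]}}

```text
clock: 23.7
position: [0.4759, -0.1572, 0.0987]
ee_rot: [0.001, -0.261, 0.965, -0.001]
contact_force: [0.2, 0.6, 4.2]
width: 0.0491
gripper_force: 31.7
```

```bash
cat > a.py <<'E'
from look import *
plan([0.5949,-0.2064,0.15],phi=1.504,tcp=True)
E
python3 a.py
```

```text
cur [ 0.4759 -0.1572  0.0987] yaw -2.6126 tilt [ 0.0027 -0.001  -1.    ] q [-0.46  0.37  1.95  0.    0.81 -2.56] w 0.0491
 total tool dp (units) [-0.39  -0.513 -0.254]  wz units 21.67  |d| 0.139
```

{"name": "servo_tool", "arguments": {"moves": [{"dp": [0, 0, -0.1], "delta_rot": [0, 0, 0.5], "fingers": 0.4}, {"dp": [0, 0, -0.15], "delta_rot": [0, 0, 1], "fingers": 0.4}, {"dp": [0, 0, 0], "delta_rot": [0, 0, 1], "fingers": 0.4}, {"dp": [0, 0, 0], "delta_rot": [0, 0, 1], "fingers": 0.4}, {"dp": [0, 0, 0], "delta_rot": [0, 0, 1], "fingers": 0.4}]}}

```text
clock: 24.2
position: [0.4749, -0.1569, 0.1481]
ee_rot: [0.0, -0.037, 0.999, -0.0]
contact_force: [0.0, -0.1, -1.5]
width: 0.0489
gripper_force: 31.6
```

{"name": "servo_tool", "arguments": {"moves": [{"dp": [0, 0, 0], "delta_rot": [0, 0, 1], "fingers": 0.4}, {"dp": [0, 0, 0], "delta_rot": [0, 0, 1], "fingers": 0.4}, {"dp": [0, 0, 0], "delta_rot": [0, 0, 1], "fingers": 0.4}, {"dp": [0, 0, 0], "delta_rot": [0, 0, 1], "fingers": 0.4}, {"dp": [0, 0, 0], "delta_rot": [0, 0, 1], "fingers": 0.4}]}}

```text
clock: 24.7
position: [0.4749, -0.1569, 0.1477]
ee_rot: [0.0, 0.211, 0.977, -0.0]
contact_force: [-0.1, 0.1, -1.6]
width: 0.0489
gripper_force: 31.6
```

{"name": "servo_tool", "arguments": {"moves": [{"dp": [0, 0, 0], "delta_rot": [0, 0, 1], "fingers": 0.4}, {"dp": [0, 0, 0], "delta_rot": [0, 0, 1], "fingers": 0.4}, {"dp": [0, 0, 0], "delta_rot": [0, 0, 1], "fingers": 0.4}, {"dp": [0, 0, 0], "delta_rot": [0, 0, 1], "fingers": 0.4}, {"dp": [0, 0, 0], "delta_rot": [0, 0, 1], "fingers": 0.4}]}}

```text
clock: 25.2
position: [0.4748, -0.1569, 0.1477]
ee_rot: [0.0, 0.446, 0.895, -0.0]
contact_force: [-0.1, -0.3, -0.3]
width: 0.0489
gripper_force: 31.6
```

{"name": "servo_tool", "arguments": {"moves": [{"dp": [0, 0, 0], "delta_rot": [0, 0, 1], "fingers": 0.4}, {"dp": [0, 0, 0], "delta_rot": [0, 0, 1], "fingers": 0.4}, {"dp": [0, 0, 0], "delta_rot": [0, 0, 1], "fingers": 0.4}, {"dp": [0, 0, 0], "delta_rot": [0, 0, 1], "fingers": 0.4}, {"dp": [0, 0, 0], "delta_rot": [0, 0, 1], "fingers": 0.4}]}}

```text
clock: 25.7
position: [0.4749, -0.1569, 0.1477]
ee_rot: [0.0, 0.654, 0.757, 0.0]
contact_force: [0.4, 0.1, -1.2]
width: 0.0495
gripper_force: 31.6
```

{"name": "servo_tool", "arguments": {"moves": [{"dp": [0, 0, 0], "delta_rot": [0, 0, 1], "fingers": 0.4}, {"dp": [0, 0, 0], "delta_rot": [0, 0, 1], "fingers": 0.4}, {"dp": [0, 0, 0], "delta_rot": [0, 0, 0.17], "fingers": 0.4}, {"dp": [0, 0, 0], "delta_rot": [0, 0, 0], "fingers": 0.4}]}}

```text
clock: 26.1
position: [0.4749, -0.1569, 0.1476]
ee_rot: [0.0, 0.73, 0.684, 0.0]
contact_force: [-0.1, 0.3, -1.0]
width: 0.0493
gripper_force: 31.6
```

```bash
cat > a.py <<'E'
from look import *
plan([0.5949,-0.2064,0.15],phi=1.504,tcp=True)
E
python3 a.py
```

```text
cur [ 0.4749 -0.1569  0.1476] yaw 1.5053 tilt [ 1.e-04 -0.e+00 -1.e+00] q [-0.46  0.31  1.89  0.    0.94 -0.39] w 0.0493
 total tool dp (units) [-0.208  0.615 -0.012]  wz units 0.01  |d| 0.13
```

{"name": "servo_tool", "arguments": {"moves": [{"dp": [-0.07, 0.205, 0], "delta_rot": [0, 0, 0], "fingers": 0.4}, {"dp": [-0.07, 0.205, 0], "delta_rot": [0, 0, 0], "fingers": 0.4}, {"dp": [-0.068, 0.205, 0], "delta_rot": [0, 0, 0], "fingers": 0.4}, {"dp": [0, 0, 0], "delta_rot": [0, 0, 0], "fingers": 0.4}, {"dp": [0, 0, 0], "delta_rot": [0, 0, 0], "fingers": 0.4}]}}

```text
clock: 26.6
position: [0.5951, -0.2067, 0.1468]
ee_rot: [-0.001, 0.73, 0.683, -0.0]
contact_force: [-0.1, -0.2, -2.0]
width: 0.0488
gripper_force: 31.8
```

```bash
cat > a.py <<'E'
from look import *
plan([0.5949,-0.2064,0.0995],phi=1.504,tcp=True)
E
python3 a.py
```

```text
cur [ 0.5951 -0.2067  0.1468] yaw 1.5049 tilt [-1.4e-03  8.0e-04 -1.0e+00] q [-0.44  0.48  1.6   0.    1.06 -0.38] w 0.0488
 total tool dp (units) [ 0.001 -0.001  0.236]  wz units 0.01  |d| 0.047
```

{"name": "servo_tool", "arguments": {"moves": [{"dp": [0, 0, 0.1], "delta_rot": [0, 0, 0], "fingers": 0.4}, {"dp": [0, 0, 0.1], "delta_rot": [0, 0, 0], "fingers": 0.4}, {"dp": [0, 0, 0.036], "delta_rot": [0, 0, 0], "fingers": 0.4}, {"dp": [0, 0, 0], "delta_rot": [0, 0, 0], "fingers": 0.4}, {"dp": [0, 0, 0], "delta_rot": [0, 0, 0], "fingers": 0.4}]}}

```text
clock: 27.1
position: [0.5946, -0.2064, 0.1008]
ee_rot: [0.0, 0.73, 0.683, 0.0]
contact_force: [-0.4, -0.6, -0.9]
width: 0.0488
gripper_force: 32.1
```

{"name": "servo_tool", "arguments": {"moves": [{"dp": [0, 0, 0], "delta_rot": [0, 0, 0], "fingers": 0.72}, {"dp": [0, 0, 0], "delta_rot": [0, 0, 0], "fingers": 0.72}, {"dp": [0, 0, 0], "delta_rot": [0, 0, 0], "fingers": 0.72}, {"dp": [0, 0, -0.15], "delta_rot": [0, 0, 0], "fingers": 0.72}, {"dp": [0, 0, -0.2], "delta_rot": [0, 0, 0], "fingers": 0.72}]}}

```text
clock: 27.6
position: [0.5936, -0.2061, 0.1689]
ee_rot: [-0.003, 0.73, 0.683, -0.001]
contact_force: [0.3, -0.6, 0.9]
width: 0.0614
gripper_force: 0.0
```

{"name": "servo_tool", "arguments": {"moves": [{"dp": [0, 0, -0.24], "delta_rot": [0, 0, 0], "fingers": 0.72}, {"dp": [-0.05, 0, -0.24], "delta_rot": [0, 0, 0], "fingers": 0.72}, {"dp": [0.1, 0, -0.2], "delta_rot": [0, 0, 0], "fingers": 0.72}, {"dp": [0, 0, 0], "delta_rot": [0, 0, 0], "fingers": 0.72}]}}

```text
clock: 28.0
position: [0.598, -0.1961, 0.3139]
ee_rot: [0.006, 0.73, 0.683, 0.003]
contact_force: [1.1, 0.0, -0.1]
width: 0.0614
gripper_force: 0.0
```

```bash
cat > a.py <<'E'
from look import *
plan([0.5949,-0.2064,0.0995],phi=1.504,tcp=True)
v=grab("w15"); lid(v,(.595,-.2064)); lid(v,(.5915,-.0246))
spot(v,(.594,-.116)); spot(v,(.592,.065))
P=cloud(*v[1:]); m=(P[...,2]>.07)&(P[...,2]<.1)&(P[...,1]<-.3)&(P[...,1]>-.45)&(P[...,0]>.5)&(P[...,0]<.64); print(m.sum(),P[m].mean(0) if m.any() else 0)
E
python3 a.py
```

```text
cur [ 0.598  -0.1961  0.3139] yaw 1.5048 tilt [ 0.013  -0.0041 -0.9999] q [-0.43  0.35  1.37  0.    1.41 -0.36] w 0.0614
 total tool dp (units) [-0.049 -0.026  1.072]  wz units 0.01  |d| 0.215
lid [ 0.5946 -0.2064] r 23.5 depthc [ 0.5953 -0.2067] yaw 0.009 radial -0.064 inner end [ 0.5957 -0.2072] size [0.0058 0.0203]
lid [ 0.5932 -0.0398] r 25 depthc [ 0.5912 -0.0423] yaw 0.103 radial -1.437 inner end [ 0.5754 -0.0529] size [0.014  0.0388]
spot [ 0.5921 -0.1163] mec [ 0.5921 -0.1164] 0.029
spot [0.5921 0.0651] mec [0.5922 0.0652] 0.0634
302 [ 0.57635881 -0.3632741   0.08328919]
```

{"name": "servo_tool", "arguments": {"moves": [{"dp": [0.2, 0, 0], "delta_rot": [0, 0, 0], "fingers": 0.72}, {"dp": [0.2, 0, 0.05], "delta_rot": [0, 0, 0], "fingers": 0.72}, {"dp": [0.2, 0, 0.1], "delta_rot": [0, 0, 0], "fingers": 0.72}, {"dp": [0, 0, 0], "delta_rot": [0, 0, 0], "fingers": 0.72}, {"dp": [0, 0, 0], "delta_rot": [0, 0, 0], "fingers": 0.72}]}}

```text
clock: 28.55
position: [0.6029, -0.0761, 0.2744]
ee_rot: [-0.001, 0.73, 0.684, -0.001]
contact_force: [0.1, 0.3, -0.4]
width: 0.0616
gripper_force: 0.0
```

```bash
cat > a.py <<'E'
from look import *
plan([0.5949,-0.2064,0.0995],phi=1.504,tcp=True)
v=grab("w16"); lid(v,(.5915,-.0246)); lid(v,(.595,-.2064))
spot(v,(.593,-.116)); spot(v,(.592,.065))
for f in ("w13","w16"):
    v=load(f); R=rectify(v[0],v[2],v[3],.056,(.593,-.0255),.034,600).max(2); print(f)
    for r in R[::2]: print(''.join(f'{x//2:3d}' for x in r[::1]))
E
python3 a.py
```

```text
cur [ 0.6029 -0.0761  0.2744] yaw 1.5059 tilt [-3.6e-03  1.0e-04 -1.0e+00] q [-0.24  0.34  1.48 -0.    1.32 -0.17] w 0.0616
 total tool dp (units) [-0.652  0.006  0.875]  wz units 0.02  |d| 0.218
lid [ 0.594  -0.0231] r 25 depthc [ 0.592  -0.0236] yaw 0.012 radial -0.092 inner end [ 0.5932 -0.0242] size [0.0057 0.0219]
lid [ 0.5955 -0.2047] r 23.5 depthc [ 0.5952 -0.2059] yaw 0.016 radial -0.317 inner end [ 0.5958 -0.2084] size [0.0064 0.0209]
spot [ 0.5932 -0.1174] mec [ 0.5933 -0.1171] 0.0293
spot [0.5914 0.0625] mec [0.5915 0.0637] 0.0293
w13
 13 13 16 48 48 48 48 48 48 48 46 46 46 46 46 46 46 46 47 46 46 46 46 46 46 46 45 45 46 46 46 47 46 46 46 46 46 45 47 50
 13 13 13 15 26 26 26 26 26 26 25 25 25 25 25 25 25 25 25 25 25 25 25 25 26 26 26 26 26 26 26 25 26 26 26 26 26 26 26 26
 13 13 13 13 18 26 26 26 26 26 26 26 26 26 25 25 25 25 25 25 25 25 25 26 26 25 26 25 25 26 26 26 25 26 26 26 26 27 26 26
 13 13 14 13 13 54 56 56 56 57 56 56 57 56 52 51 49 49 49 49 51 51 53 56 56 56 56 56 54 54 53 57 57 57 57 57 57 57 57 57
 14 14 14 14 14 44 56 56 56 56 56 56 56 56 57 57 57 27 19 19 24 
[... 3595 characters left out ...]
73 72 72 72 72 71 72 72 72 72 72 72 72 71 71 71 71 71 71 71 71 71 70 46 42 43 44 43 43 43 43 43
 70 70 70 70 70 70 70 45 39 76 72 72 72 72 71 71 72 72 72 72 71 71 71 71 71 71 71 71 71 58 40 43 43 43 43 43 43 43 43 43
 70 70 70 70 70 70 70 70 70 67 43 60 75 71 71 72 72 72 71 71 71 71 71 71 71 71 70 49 44 43 44 44 44 43 44 43 43 43 44 43
 70 70 70 70 70 70 70 70 70 70 70 70 66 63 58 58 66 69 71 72 73 69 60 69 67 44 44 44 44 44 44 44 44 44 44 44 44 44 44 44
 70 70 70 70 70 70 70 70 70 70 70 70 70 70 70 70 69 70 70 69 69 69 69 69 65 44 44 44 44 44 44 44 44 44 44 44 44 44 44 44
 69 69 70 69 70 70 70 70 70 70 70 69 70 70 70 70 70 70 69 69 69 69 70 69 69 68 45 45 44 45 44 44 44 44 44 44 44 44 44 44
```

{"name": "servo_tool", "arguments": {"moves": [{"dp": [-0.2375, -0.007, 0], "delta_rot": [0, 0, 0], "fingers": 0.6}, {"dp": [-0.2375, -0.007, 0], "delta_rot": [0, 0, 0], "fingers": 0.6}, {"dp": [-0.2375, -0.007, 0], "delta_rot": [0, 0, 0], "fingers": 0.6}, {"dp": [-0.2375, -0.007, 0], "delta_rot": [0, 0, 0], "fingers": 0.6}, {"dp": [-0.2375, -0.007, 0], "delta_rot": [0, 0, 0], "fingers": 0.6}]}}

```text
clock: 29.1
position: [0.5798, -0.3172, 0.2766]
ee_rot: [0.001, 0.731, 0.682, -0.0]
contact_force: [0.5, -0.4, 0.7]
width: 0.0512
gripper_force: 0.0
```

{"name": "servo_tool", "arguments": {"moves": [{"dp": [-0.2375, -0.007, 0], "delta_rot": [0, 0, 0], "fingers": 0.6}, {"dp": [0, 0, 0], "delta_rot": [0, 0, 0], "fingers": 0.6}, {"dp": [0, 0, 0], "delta_rot": [0, 0, 0], "fingers": 0.6}]}}

```text
clock: 29.4
position: [0.5751, -0.3635, 0.2758]
ee_rot: [-0.0, 0.732, 0.681, 0.0]
contact_force: [0.7, -0.6, 0.2]
width: 0.0513
gripper_force: 0.0
```

```bash
cat > a.py <<'E'
from look import *
v=grab("w17"); P=cloud(*v[1:]); X,Y,Z=P[...,0],P[...,1],P[...,2]
m=(Z>.082)&(Z<.1)&(np.hypot(X-.576,Y+.363)<.04); r=np.array([ray(v[2],v[3],b,a,.091) for a,b in np.argwhere(m)]) if m.any() else 0
print(m.sum(),P[m].mean(0),np.percentile(P[m],[2,98],axis=0).round(4).tolist(), r.mean(0))
h=(Z>.038)&(Z<.049)&(np.hypot(X-.576,Y+.363)<.05); q=P[h]; print(h.sum(),q.mean(0),np.percentile(q,[2,98],axis=0).round(4).tolist())
p=np.float32([ray(v[2],v[3],b,a,.045)[:2]*1000 for a,b in np.argwhere(h)]); print(cv2.minAreaRect(p))
plan([.576,-.363,.129],tcp=True)
R=rectify(v[0],v[2],v[3],.091,r.mean(0)[:2],.03,1000); 
for l in R.max(2)[::2]: print(''.join(f'{x//3:3d}' for x in l[::2]))
E
python3 a.py
```

```text
364 [ 0.57610872 -0.36651641  0.08654861] [[0.5689, -0.3744, 0.0826], [0.5835, -0.3589, 0.0922]] [ 0.5761857  -0.36519601  0.091     ]
2176 [ 0.57609372 -0.36377474  0.0458103 ] [[0.5501, -0.3925, 0.0424], [0.6015, -0.3401, 0.048]]
((575.9478149414062, -366.4624328613281), (50.0992317199707, 51.4159049987793), 11.57728385925293)
cur [ 0.5754 -0.3619  0.276 ] yaw 1.5014 tilt [-3.e-04  9.e-04 -1.e+00] q [-0.66  0.45  1.31  0.    1.39 -0.59] w 0.0511
 total tool dp (units) [-0.006  0.003  0.735]  wz units 0.0  |d| 0.147
 45 47 47 45 47 48 47 47 46 45 46 60 60 60 60 60 61 60 61 60 60 60 60 61 61 61 60 61 60 60
 46 46 47 46 47 46 46 46 47 46 46 47 45 47 58 59 61 60 60 60 60 60 60 60 61 61 61 60 60 60
 48 46 47 46 47 46 46 45 47 46 47 46 47 47 46 48 58 59 51 60 60 60 60 60 61 61 60 60 60 61
 46 46 46 47 48 47 47 46 47 46 46 46 46 38 30 23 18 17 25 61 60 60 60 61 60 60 60 61 60 60
 46 46 47 48 47 48 47 48 42 30 23 16 16 16 16 17 17 17 21 59 60 60 60 60 61 61 61 61 61 60
 46 46 44 45 31 21 17 16 16 16 16 16 16 16 16 16 17 17 18 57 60 61 60 60 60 60 60 61 61 61
 22 16 15 15 15 15 15 15 15 16 
[... 1452 characters left out ...]
 16 17 17 17 17 17 19 21 22 22 21 22 22 34 60 61 61 60 61 61 61
 16 16 17 17 16 17 17 17 17 17 17 17 17 17 20 22 22 22 21 22 24 24 43 61 61 60 60 60 60 61
 16 16 17 17 17 17 17 17 17 17 17 17 17 20 22 22 28 40 51 60 60 61 60 61 61 61 60 60 61 61
 16 16 17 17 17 17 17 17 17 17 17 25 33 54 57 60 61 61 60 61 60 60 61 61 61 61 61 60 61 61
 18 16 17 17 17 17 22 32 49 58 60 60 60 60 61 60 61 61 60 60 60 61 61 60 60 61 61 61 61 61
 47 37 29 46 57 60 60 60 61 61 61 60 60 60 60 60 60 61 60 60 60 61 60 60 60 60 61 61 60 61
 48 48 56 61 61 61 60 60 60 61 61 61 61 61 60 60 61 61 61 60 60 60 60 60 60 60 61 60 61 61
 49 49 54 61 60 60 61 60 60 61 61 60 61 61 60 61 61 60 61 60 60 60 60 61 61 60 60 60 60 60
```

{"name": "servo_tool", "arguments": {"moves": [{"dp": [-0.025, 0, 0.2], "delta_rot": [0, 0, 0], "fingers": 0.6}, {"dp": [0, 0, 0.2], "delta_rot": [0, 0, 0], "fingers": 0.6}, {"dp": [0, 0, 0.18], "delta_rot": [0, 0, 0], "fingers": 0.6}, {"dp": [0, 0, 0.12], "delta_rot": [0, 0, 0], "fingers": 0.6}, {"dp": [0, 0, 0.03], "delta_rot": [0, 0, 0], "fingers": 0.6}]}}

```text
clock: 29.95
position: [0.5745, -0.3631, 0.1271]
ee_rot: [-0.003, 0.73, 0.684, -0.0]
contact_force: [-1.6, 1.1, -0.1]
width: 0.0513
gripper_force: 0.0
```

```bash
python3 -c "
from look import *
plan([.5755,-.367,.129],phi=1.505,tcp=True)"
```

```text
cur [ 0.5745 -0.3631  0.1271] yaw 1.5053 tilt [-0.0051  0.0044 -1.    ] q [-0.67  0.56  1.5   0.    1.09 -0.6 ] w 0.0513
 total tool dp (units) [-0.019  0.006 -0.01 ]  wz units 0.0  |d| 0.004
```

{"name": "servo_tool", "arguments": {"moves": [{"dp": [-0.019, 0.005, -0.005], "delta_rot": [0, 0, 0], "fingers": 0.6}, {"dp": [0, 0, 0], "delta_rot": [0, 0, 0], "fingers": 0.3}, {"dp": [0, 0, 0], "delta_rot": [0, 0, 0], "fingers": 0.1}, {"dp": [0, 0, 0], "delta_rot": [0, 0, 0], "fingers": 0}, {"dp": [0, 0, 0], "delta_rot": [0, 0, 0], "fingers": 0}], "force": 40}}

```text
clock: 30.45
position: [0.5774, -0.3701, 0.1334]
ee_rot: [0.002, 0.73, 0.683, 0.0]
contact_force: [0.1, 0.7, 5.5]
width: 0.0148
gripper_force: 39.0
```

{"name": "servo_tool", "arguments": {"moves": [{"dp": [0, 0, 0], "delta_rot": [0, 0, 0], "fingers": 0}, {"dp": [0, 0, 0], "delta_rot": [0, 0, 0], "fingers": 0}]}}

```text
clock: 30.65
position: [0.5774, -0.3701, 0.1334]
ee_rot: [0.002, 0.73, 0.683, 0.0]
contact_force: [-0.5, 0.0, 6.6]
width: 0.015
gripper_force: 39.0
```

```bash
python3 -c "
from look import *
plan([.5755,-.367,.129],phi=1.505,tcp=True); s=readout.get_state(); print(s['contact_force'],s['moment'])"
```

```text
cur [ 0.5774 -0.3701  0.1334] yaw 1.5038 tilt [ 0.003  -0.0021 -1.    ] q [-0.67  0.56  1.48  0.    1.09 -0.6 ] w 0.015
 total tool dp (units) [ 0.015 -0.01   0.022]  wz units -0.01  |d| 0.006
[-5.02884154e-01  6.62901339e-03  6.63858162e+00] [ 0.0868827   0.08218233 -0.03236937]
```

{"name": "servo_tool", "arguments": {"moves": [{"dp": [0, 0, -0.1], "delta_rot": [0, 0, 0], "fingers": 0}, {"dp": [0, 0, -0.15], "delta_rot": [0, 0, 0], "fingers": 0}, {"dp": [0, 0, -0.2], "delta_rot": [0, 0, 0], "fingers": 0}, {"dp": [0, 0, -0.23], "delta_rot": [0, 0, 0], "fingers": 0}, {"dp": [0.1, 0, 0], "delta_rot": [0, 0, 0], "fingers": 0}]}}

```text
clock: 31.15
position: [0.5802, -0.3534, 0.2752]
ee_rot: [0.008, 0.731, 0.682, 0.001]
contact_force: [1.4, -0.3, 0.8]
width: 0.0146
gripper_force: 39.1
```

{"name": "servo_tool", "arguments": {"moves": [{"dp": [0.23, 0, 0], "delta_rot": [0, 0, 0], "fingers": 0}, {"dp": [0.23, 0, 0], "delta_rot": [0, 0, 0], "fingers": 0}, {"dp": [0.23, 0, 0], "delta_rot": [0, 0, 0], "fingers": 0}, {"dp": [0.23, 0, 0], "delta_rot": [0, 0, 0], "fingers": 0}, {"dp": [0.23, 0, 0], "delta_rot": [0, 0, 0], "fingers": 0}]}}

```text
clock: 31.65
position: [0.5926, -0.1179, 0.2669]
ee_rot: [-0.0, 0.73, 0.683, 0.0]
contact_force: [1.0, 1.2, 0.4]
width: 0.0147
gripper_force: 39.1
```

{"name": "servo_tool", "arguments": {"moves": [{"dp": [0.23, 0, 0], "delta_rot": [0, 0, 0], "fingers": 0}, {"dp": [0.23, 0, 0], "delta_rot": [0, 0, 0], "fingers": 0}, {"dp": [0.23, 0, 0], "delta_rot": [0, 0, 0], "fingers": 0}, {"dp": [0.23, 0, 0], "delta_rot": [0, 0, 0], "fingers": 0}, {"dp": [0.23, 0, 0], "delta_rot": [0, 0, 0], "fingers": 0}]}}

```text
clock: 32.15
position: [0.6079, 0.1115, 0.2669]
ee_rot: [-0.0, 0.73, 0.683, -0.0]
contact_force: [1.3, 0.2, -1.6]
width: 0.0147
gripper_force: 39.1
```

{"name": "servo_tool", "arguments": {"moves": [{"dp": [0, 0, 0], "delta_rot": [0, 0, 0], "fingers": 0}, {"dp": [0, 0, 0], "delta_rot": [0, 0, 0], "fingers": 0}]}}

```text
clock: 32.35
position: [0.608, 0.1107, 0.2668]
ee_rot: [-0.0, 0.729, 0.684, -0.001]
contact_force: [0.3, 0.7, 0.4]
width: 0.0151
gripper_force: 39.1
```

```bash
cat > a.py <<'E'
from look import *
v=grab("w18"); P=cloud(*v[1:]); X,Y,Z=P[...,0],P[...,1],P[...,2]
h=(Z>.046)&(Z<.055)&(np.hypot(X-.61,Y-.163)<.05); q=P[h]; print(h.sum(),q.mean(0),np.percentile(q,[2,98],axis=0).round(4).tolist())
p=np.float32([ray(v[2],v[3],b,a,.05)[:2]*1000 for a,b in np.argwhere(h)]); print(cv2.minAreaRect(p))
plan([.61,.163,.19],phi=1.505,tcp=True); s=readout.get_state(); print(s['width'],s['gripper_force'])
c=p.mean(0)/1000; R=rectify(v[0],v[2],v[3],.05,c,.03,1000); print(c)
for l in R.max(2)[::2]: print(''.join(f'{x//3:3d}' for x in l[::2]))
save('w18',v[0])
E
python3 a.py
```

```text
3293 [0.6101571  0.164607   0.05084557] [[0.586, 0.1399, 0.0493], [0.6342, 0.1881, 0.0523]]
((610.1301879882812, 163.8438720703125), (50.121150970458984, 50.14841079711914), 0.5942047238349915)
cur [0.6081 0.1095 0.2668] yaw 1.5049 tilt [-9.e-04 -8.e-04 -1.e+00] q [ 0.07  0.36  1.47 -0.    1.31  0.13] w 0.0146
 total tool dp (units) [ 0.268 -0.008  0.384]  wz units -0.0  |d| 0.094
0.014552466557442217 39.05226767063141
[0.61014825 0.16454831]
 47 48 47 46 46 47 47 45 30 30 30 30 30 30 30 30 30 29 29 29 29 44 48 47 48 47 48 48 47 32
 47 47 47 47 49 48 48 47 30 30 30 30 30 30 30 30 30 29 29 29 29 43 49 48 48 49 49 48 48 31
 45 42 37 37 38 37 37 37 30 30 30 30 30 30 30 30 30 30 31 31 29 30 31 32 32 34 34 44 47 31
 47 38 31 46 51 51 51 51 51 51 51 51 51 51 51 51 51 51 50 50 50 50 50 50 50 50 50 50 48 30
 47 39 31 47 52 51 51 51 51 51 51 51 51 51 51 51 51 51 50 51 50 50 50 50 50 50 50 50 48 30
 47 38 31 48 52 51 51 51 51 51 51 51 51 51 51 51 51 51 51 50 50 50 50 50 50 50 50 50 49 33
 48 39 31 46 52 52 51 51 51 51 51 51 51 51 51 51 51 51 51 50 51 50 50 50 50 50 50 50 49 34
 47 40 31 46 51 
[... 1376 characters left out ...]
 52 51 51 51 60 64 63 63 63 63 63 63 51 50 50 50 50 50 50 49 35
 46 43 31 41 52 52 52 51 51 64 64 64 64 64 64 63 63 63 63 63 63 63 52 50 50 50 50 50 49 35
 48 44 32 40 52 52 52 51 51 64 64 64 64 64 63 63 63 63 63 63 63 63 63 63 50 50 50 50 50 39
 48 46 31 40 52 51 52 51 51 63 64 64 64 64 64 63 63 63 63 63 63 63 63 63 63 54 50 50 50 40
 49 45 32 41 51 51 52 51 52 63 64 64 64 63 63 64 63 63 63 63 63 63 63 63 63 63 63 60 50 39
 47 43 32 41 51 52 52 51 52 64 64 64 63 63 63 63 63 63 63 63 63 63 63 62 63 63 63 61 50 37
 47 45 41 43 47 45 55 59 61 60 59 59 62 61 60 60 62 62 60 60 62 62 61 47 48 48 47 46 49 39
 47 47 46 47 48 48 59 62 62 62 63 62 62 62 62 62 62 62 62 62 62 62 62 49 49 47 47 48 50 41
```

```bash
cat > a.py <<'E'
from look import *
v=load("w18"); im,d,K,W=v; H=np.array(imaging.calibration("wrist")["hand_eye"])
T=cloud(d,K,H); m=(abs(T[...,0])<.03)&(abs(T[...,1])<.03)&(T[...,2]>.06)&(T[...,2]<.14)
q=T[m]; print(len(q))
for a in np.arange(.06,.14,.005):
    k=q[(q[:,2]>=a)&(q[:,2]<a+.005)]
    if len(k): print(round(a,3),len(k),"x",k[:,0].max().round(4),np.median(k[:,0]).round(4),"y",k[:,1].min().round(4),k[:,1].max().round(4),k[:,1].mean().round(4))
print(proj(K,H,[0,0,.1234]),proj(K,H,[0,0,.0884]))
u,w=proj(K,H,[0,0,.1234]).astype(int)
g=im.max(2)[w-20:w+25,u-24:u+24:2]; 
for l in g[::2]: print(''.join(f'{x//3:3d}' for x in l))
E
python3 a.py
```

```text
1971
0.06 415 x 0.0119 0.0098 y -0.0207 0.021 0.0
0.065 261 x 0.0121 0.01 y -0.019 0.0198 0.0004
0.07 169 x 0.0124 0.0104 y -0.007 0.0074 0.0002
0.075 84 x 0.0118 0.0106 y -0.0076 0.008 0.0002
0.08 922 x 0.0175 0.0108 y -0.0134 0.0133 0.0001
0.085 97 x 0.0174 0.0151 y -0.0121 0.0135 0.0006
0.11 1 x 0.0076 0.0076 y 0.0005 0.0005 0.0005
0.115 22 x 0.0075 0.007 y -0.0025 0.0034 0.0003
[282.20799306 230.86903454] [282.12812322 255.33867997]
 63 63 63 63 63 63 63 63 63 63 63 63 63 63 63 63 63 41 20 43 43 43 43 43
 63 63 63 63 63 63 63 63 63 63 63 63 63 63 63 63 63 63 21 20 43 43 43 43
 63 63 63 63 63 63 63 63 63 63 63 63 63 63 63 63 63 63 57 19 43 43 43 43
 63 63 63 63 63 63 63 63 63 63 63 63 63 63 63 63 63 63 63 19 25 43 43 43
 63 63 63 63 63 63 63 63 63 63 63 63 63 63 63 63 63 63 63 41 19 43 43 43
 63 63 63 63 63 63 63 63 63 63 63 63 63 63 63 63 63 63 63 63 19 43 43 43
 63 63 63 63 63 63 63 63 63 63 62 43 24 34 62 63 63 63 63 63 19 34 43 43
 63 63 63 63 63 63 63 63 63 62 24 24 24 24 23 62 63 63 63 63 18 23 43 42
 63 63 63 63 63 63 63 62 44 25 26 26 25 25 25 25 25 26 62 63 18 23 42 43
 6
[... 319 characters left out ...]
6 36 36 36 37 37 37 37 37 37 38 38 38 38 31
 44 31 37 37 37 37 37 37 37 37 37 36 36 36 36 36 37 37 37 37 37 37 37 37
 28 37 37 36 36 37 37 37 36 30 25 25 25 24 24 24 35 36 36 37 37 37 37 37
 37 37 37 37 37 37 36 30 24 24 24 25 24 24 24 24 24 27 36 36 36 36 37 37
 37 37 37 37 37 36 33 25 24 24 15 12 12 12 12 17 23 24 24 37 36 36 36 36
 37 36 37 37 36 36 24 23 13 13 13 13 14 13 13 12 13 14 23 29 36 36 37 36
 37 37 36 36 36 23 17 13 14 19 24 24 24 24 24 24 14 12 12 23 36 36 36 36
 37 37 37 37 37 17 13 19 24 24 24 24 20 20 24 24 24 21 13 12 27 36 36 36
 37 36 37 37 36 13 19 24 17 12 12 12 12 12 12 11 14 23 24 13 17 35 36 36
 33 33 32 29 17 16 24 12 12 12 13 16 16 14 13 13 12 11 17 23 12 28 28 32
```

{"name": "servo_tool", "arguments": {"moves": [{"dp": [0.125, -0.006, 0], "delta_rot": [0, 0, 0], "fingers": 0}, {"dp": [0.125, -0.005, 0.1], "delta_rot": [0, 0, 0], "fingers": 0}, {"dp": [0, 0, 0.15], "delta_rot": [0, 0, 0], "fingers": 0}, {"dp": [0, 0, 0.15], "delta_rot": [0, 0, 0], "fingers": 0}, {"dp": [0, 0, 0], "delta_rot": [0, 0, 0], "fingers": 0}]}}

```text
clock: 32.9
position: [0.6071, 0.1574, 0.183]
ee_rot: [-0.003, 0.731, 0.682, -0.004]
contact_force: [-1.2, 0.1, -1.6]
width: 0.0146
gripper_force: 39.1
```

{"name": "servo_tool", "arguments": {"moves": [{"dp": [0, 0, 0], "delta_rot": [0, 0, 0], "fingers": 0}]}}

```text
clock: 33.0
position: [0.61, 0.158, 0.1873]
ee_rot: [-0.0, 0.731, 0.682, -0.0]
contact_force: [0.5, 0.7, 1.0]
width: 0.0146
gripper_force: 39.1
```

```bash
cat > a.py <<'E'
from look import *
plan([.6091,.1597,.1604],phi=1.505,tcp=True); s=readout.get_state(); print(s['contact_force'],s['gripper_force'])
E
python3 a.py
```

```text
cur [0.61   0.158  0.1873] yaw 1.502 tilt [-9.e-04 -3.e-04 -1.e+00] q [ 0.14  0.44  1.55 -0.    1.15  0.21] w 0.0146
 total tool dp (units) [ 0.008 -0.005  0.134]  wz units -0.03  |d| 0.027
[0.4532095  0.72169149 0.95221391] 39.09134387969971
```

{"name": "servo_tool", "arguments": {"moves": [{"dp": [0.008, -0.005, 0.05], "delta_rot": [0, 0, 0], "fingers": 0}, {"dp": [0, 0, 0.04], "delta_rot": [0, 0, 0], "fingers": 0}, {"dp": [0, 0, 0.02], "delta_rot": [0, 0, 0], "fingers": 0}, {"dp": [0, 0, 0], "delta_rot": [0, 0, 0], "fingers": 0}, {"dp": [0, 0, 0], "delta_rot": [0, 0, 0], "fingers": 0}]}}

```text
clock: 33.5
position: [0.609, 0.1611, 0.1656]
ee_rot: [0.0, 0.73, 0.683, 0.0]
contact_force: [-0.9, 0.4, -0.5]
width: 0.0146
gripper_force: 39.1
```

{"name": "servo_tool", "arguments": {"moves": [{"dp": [0, 0, 0.015], "delta_rot": [0, 0, 0], "fingers": 0}, {"dp": [0, 0, 0], "delta_rot": [0, 0, 0], "fingers": 0}]}}

```text
clock: 33.7
position: [0.6093, 0.1612, 0.1626]
ee_rot: [0.0, 0.73, 0.683, 0.001]
contact_force: [0.2, -0.4, 2.0]
width: 0.015
gripper_force: 39.2
```

{"name": "servo_tool", "arguments": {"moves": [{"dp": [0, 0, 0.015], "delta_rot": [0, 0, 0], "fingers": 0}, {"dp": [0, 0, 0], "delta_rot": [0, 0, 0], "fingers": 0}]}}

```text
clock: 33.9
position: [0.6094, 0.1611, 0.1603]
ee_rot: [0.0, 0.73, 0.683, 0.001]
contact_force: [-0.9, 0.0, 5.2]
width: 0.0146
gripper_force: 39.8
```

{"name": "servo_tool", "arguments": {"moves": [{"dp": [0, 0, 0.015], "delta_rot": [0, 0, 0], "fingers": 0}, {"dp": [0, 0, 0], "delta_rot": [0, 0, 0], "fingers": 0}, {"dp": [0, 0, 0], "delta_rot": [0, 0, 0], "fingers": 0}]}}

```text
clock: 34.2
position: [0.6096, 0.1613, 0.1599]
ee_rot: [0.001, 0.73, 0.683, 0.002]
contact_force: [-3.9, -1.1, 18.0]
width: 0.0146
gripper_force: 41.1
```

{"name": "servo_tool", "arguments": {"moves": [{"dp": [0, 0, 0.01], "delta_rot": [0, 0, 0], "fingers": 0}, {"dp": [0, 0, 0], "delta_rot": [0, 0, 0], "fingers": 0}]}}

```text
clock: 34.4
position: [0.6098, 0.1613, 0.1596]
ee_rot: [0.001, 0.73, 0.683, 0.002]
contact_force: [-5.6, -0.3, 25.5]
width: 0.0144
gripper_force: 42.3
```

{"name": "servo_tool", "arguments": {"moves": [{"dp": [0, 0, -0.1], "delta_rot": [0, 0, 0], "fingers": 0}, {"dp": [0, 0, -0.2], "delta_rot": [0, 0, 0], "fingers": 0}, {"dp": [0, 0, -0.23], "delta_rot": [0, 0, 0], "fingers": 0}, {"dp": [-0.1, 0, -0.03], "delta_rot": [0, 0, 0], "fingers": 0}, {"dp": [-0.23, 0, 0], "delta_rot": [0, 0, 0], "fingers": 0}]}}

```text
clock: 34.9
position: [0.6058, 0.0974, 0.2688]
ee_rot: [0.001, 0.729, 0.685, 0.003]
contact_force: [1.5, -1.0, -0.9]
width: 0.0151
gripper_force: 39.4
```

{"name": "servo_tool", "arguments": {"moves": [{"dp": [-0.23, 0, 0], "delta_rot": [0, 0, 0], "fingers": 0}, {"dp": [-0.23, 0, 0], "delta_rot": [0, 0, 0], "fingers": 0}, {"dp": [-0.23, 0, 0], "delta_rot": [0, 0, 0], "fingers": 0}, {"dp": [-0.23, 0, 0], "delta_rot": [0, 0, 0], "fingers": 0}, {"dp": [-0.23, 0, 0], "delta_rot": [0, 0, 0], "fingers": 0}]}}

```text
clock: 35.4
position: [0.5886, -0.136, 0.2659]
ee_rot: [-0.0, 0.73, 0.683, 0.0]
contact_force: [1.7, 0.6, -0.7]
width: 0.0146
gripper_force: 39.4
```

{"name": "servo_tool", "arguments": {"moves": [{"dp": [-0.23, 0, 0], "delta_rot": [0, 0, 0], "fingers": 0}, {"dp": [-0.23, 0, 0], "delta_rot": [0, 0, 0], "fingers": 0}, {"dp": [-0.23, 0, 0], "delta_rot": [0, 0, 0], "fingers": 0}, {"dp": [-0.23, 0, 0], "delta_rot": [0, 0, 0], "fingers": 0}, {"dp": [-0.2, 0, 0], "delta_rot": [0, 0, 0], "fingers": 0}]}}

```text
clock: 35.9
position: [0.5736, -0.3602, 0.2656]
ee_rot: [-0.0, 0.731, 0.683, -0.0]
contact_force: [0.7, 0.4, -0.9]
width: 0.0149
gripper_force: 39.4
```

{"name": "servo_tool", "arguments": {"moves": [{"dp": [0, 0, 0], "delta_rot": [0, 0, 0], "fingers": 0}, {"dp": [0, 0, 0], "delta_rot": [0, 0, 0], "fingers": 0}]}}

```text
clock: 36.1
position: [0.5737, -0.3585, 0.2652]
ee_rot: [-0.001, 0.731, 0.682, 0.0]
contact_force: [0.5, 1.1, 0.0]
width: 0.0142
gripper_force: 39.4
```

```bash
cat > a.py <<'E'
from look import *
plan([.5774,-.3701,.1334],phi=1.504,tcp=True); v=grab("w19"); im,d,K,W=v; H=np.array(imaging.calibration("wrist")["hand_eye"])
T=cloud(d,K,H); m=(abs(T[...,0])<.03)&(abs(T[...,1])<.03)&(T[...,2]>.06)&(T[...,2]<.14)
q=T[m]
for a in np.arange(.07,.14,.005):
    k=q[(q[:,2]>=a)&(q[:,2]<a+.005)]
    if len(k): print(round(a,3),len(k),"x",k[:,0].max().round(4),np.median(k[:,0]).round(4),"y",k[:,1].min().round(4),k[:,1].max().round(4),k[:,1].mean().round(4))
# holder
P=cloud(d,K,W); X,Y,Z=P[...,0],P[...,1],P[...,2]
h=(Z>.038)&(Z<.05)&(np.hypot(X-.576,Y+.366)<.05); p=np.float32([ray(K,W,b,a,.045)[:2]*1000 for a,b in np.argwhere(h)]); print(h.sum(),cv2.minAreaRect(p) if h.any() else 0)
E
python3 a.py
```

```text
cur [ 0.5737 -0.3585  0.2652] yaw 1.5018 tilt [-0.001   0.0018 -1.    ] q [-0.66  0.45  1.33  0.    1.36 -0.59] w 0.0142
 total tool dp (units) [-0.058  0.023  0.659]  wz units -0.02  |d| 0.132
0.07 165 x 0.012 0.0106 y -0.007 0.0074 0.0003
0.075 85 x 0.0119 0.0105 y -0.0076 0.008 0.0001
0.08 930 x 0.0177 0.0108 y -0.0134 0.0133 0.0001
0.085 94 x 0.0174 0.0151 y -0.0132 0.0134 0.0003
0.11 2 x 0.0075 0.0075 y -0.0013 -0.0007 -0.001
0.115 21 x 0.0076 0.007 y -0.0025 0.0034 0.0005
0.12 1 x 0.0069 0.0069 y 0.0005 0.0005 0.0005
2760 ((575.9550170898438, -366.37451171875), (50.08779525756836, 51.65135192871094), 11.593406677246094)
```

{"name": "servo_tool", "arguments": {"moves": [{"dp": [-0.058, 0.012, 0.1], "delta_rot": [0, 0, 0], "fingers": 0}, {"dp": [0, 0, 0.15], "delta_rot": [0, 0, 0], "fingers": 0}, {"dp": [0, 0, 0.12], "delta_rot": [0, 0, 0], "fingers": 0}, {"dp": [0, 0, 0], "delta_rot": [0, 0, 0], "fingers": 0}, {"dp": [0, 0, 0], "delta_rot": [0, 0, 0], "fingers": 0}]}}

```text
clock: 36.65
position: [0.5762, -0.3681, 0.1925]
ee_rot: [-0.0, 0.73, 0.684, 0.0]
contact_force: [-0.6, -0.6, 0.6]
width: 0.0152
gripper_force: 39.4
```

```bash
python3 -c "
from look import *
plan([.5762,-.3699,.1334],phi=1.504,tcp=True)"
```

```text
cur [ 0.5762 -0.3681  0.1925] yaw 1.5054 tilt [-3.e-04  7.e-04 -1.e+00] q [-0.67  0.51  1.42  0.    1.22 -0.61] w 0.0152
 total tool dp (units) [-0.009  0.001  0.295]  wz units 0.01  |d| 0.059
```

{"name": "servo_tool", "arguments": {"moves": [{"dp": [-0.009, 0, 0.06], "delta_rot": [0, 0, 0], "fingers": 0}, {"dp": [0, 0, 0.08], "delta_rot": [0, 0, 0], "fingers": 0}, {"dp": [0, 0, 0.08], "delta_rot": [0, 0, 0], "fingers": 0}, {"dp": [0, 0, 0.05], "delta_rot": [0, 0, 0], "fingers": 0}, {"dp": [0, 0, 0], "delta_rot": [0, 0, 0], "fingers": 0}]}}

```text
clock: 37.15
position: [0.5753, -0.3709, 0.1372]
ee_rot: [-0.001, 0.73, 0.683, -0.0]
contact_force: [-0.3, 0.4, -0.5]
width: 0.0147
gripper_force: 39.4
```

{"name": "servo_tool", "arguments": {"moves": [{"dp": [0, 0, 0.015], "delta_rot": [0, 0, 0], "fingers": 0}, {"dp": [0, 0, 0], "delta_rot": [0, 0, 0], "fingers": 0}]}}

```text
clock: 37.35
position: [0.576, -0.3715, 0.1359]
ee_rot: [0.001, 0.73, 0.683, 0.0]
contact_force: [0.1, -0.5, -1.0]
width: 0.0148
gripper_force: 39.4
```

{"name": "servo_tool", "arguments": {"moves": [{"dp": [0, 0, 0.01], "delta_rot": [0, 0, 0], "fingers": 0}, {"dp": [0, 0, 0], "delta_rot": [0, 0, 0], "fingers": 0}, {"dp": [0, 0, 0], "delta_rot": [0, 0, 0], "fingers": 0.3}, {"dp": [0, 0, 0], "delta_rot": [0, 0, 0], "fingers": 0.6}, {"dp": [0, 0, 0], "delta_rot": [0, 0, 0], "fingers": 0.6}]}}

```text
clock: 37.85
position: [0.5757, -0.3714, 0.1335]
ee_rot: [0.0, 0.73, 0.683, 0.0]
contact_force: [0.5, 0.1, -0.0]
width: 0.0513
gripper_force: 0.0
```

{"name": "servo_tool", "arguments": {"moves": [{"dp": [0, 0, 0], "delta_rot": [0, 0, 0], "fingers": 0.6}, {"dp": [0, 0, -0.15], "delta_rot": [0, 0, 0], "fingers": 0.6}, {"dp": [0, 0, -0.24], "delta_rot": [0, 0, 0], "fingers": 0.6}, {"dp": [0, 0, -0.24], "delta_rot": [0, 0, 0], "fingers": 0.6}, {"dp": [0, 0, -0.24], "delta_rot": [0, 0, 0], "fingers": 0.6}]}}

```text
clock: 38.35
position: [0.5754, -0.3711, 0.309]
ee_rot: [-0.0, 0.73, 0.683, 0.0]
contact_force: [0.8, -0.7, 0.3]
width: 0.051
gripper_force: 0.0
```

{"name": "servo_tool", "arguments": {"moves": [{"dp": [0.24, -0.05, 0], "delta_rot": [0, 0, 0], "fingers": 0.6}, {"dp": [0.24, -0.05, 0], "delta_rot": [0, 0, 0], "fingers": 0.6}, {"dp": [0.24, -0.05, 0], "delta_rot": [0, 0, 0], "fingers": 0.6}, {"dp": [0.24, -0.05, 0], "delta_rot": [0, 0, 0], "fingers": 0.6}, {"dp": [0, 0, 0], "delta_rot": [0, 0, 0], "fingers": 0.6}]}}

```text
clock: 38.85
position: [0.547, -0.1713, 0.308]
ee_rot: [-0.002, 0.729, 0.685, 0.001]
contact_force: [0.1, -0.8, -0.1]
width: 0.0514
gripper_force: 0.0
```

{"name": "servo_tool", "arguments": {"moves": [{"dp": [0, 0, 0], "delta_rot": [0, 0, 0], "fingers": 0.6}, {"dp": [0, 0, 0], "delta_rot": [0, 0, 0], "fingers": 0.6}]}}

```text
clock: 39.05
position: [0.5489, -0.1779, 0.3075]
ee_rot: [0.001, 0.73, 0.683, -0.0]
contact_force: [-0.9, -0.3, 0.2]
width: 0.0513
gripper_force: 0.0
```

```bash
cat > a.py <<'E'
from look import *
plan([.5762,-.3699,.1334],phi=1.504,tcp=True)
v=grab("w20"); lid(v,(.593,-.0245)); lid(v,(.595,-.2064)); spot(v,(.593,-.116)); spot(v,(.592,.065))
P=cloud(*v[1:]); X,Y,Z=P[...,0],P[...,1],P[...,2]
m=(Z>.08)&(Z<.1)&(np.hypot(X-.576,Y+.366)<.04); print(m.sum(),P[m].mean(0),P[m][:,2].max())
save("w20",v[0])
E
python3 a.py
```

```text
cur [ 0.5489 -0.1779  0.3075] yaw 1.5036 tilt [ 7.e-04 -1.e-03 -1.e+00] q [-0.43  0.28  1.5  -0.    1.37 -0.37] w 0.0513
 total tool dp (units) [-0.948  0.2    0.871]  wz units -0.0  |d| 0.261
lid [ 0.587  -0.0372] r 25 depthc [ 0.5915 -0.0349] yaw 2.732 radial -2.089 inner end [ 0.5985 -0.0555] size [0.0137 0.0384]
lid [ 0.5948 -0.206 ] r 23.5 depthc [ 0.595  -0.2068] yaw 0.015 radial -0.131 inner end [ 0.5961 -0.2077] size [0.0062 0.0201]
spot [ 0.5933 -0.1164] mec [ 0.5934 -0.1163] 0.0292
spot [0.5921 0.0651] mec [0.5922 0.0652] 0.0634
215 [ 0.57570857 -0.36509337  0.08660776] 0.09330697698289836
```

View pics/w20.png

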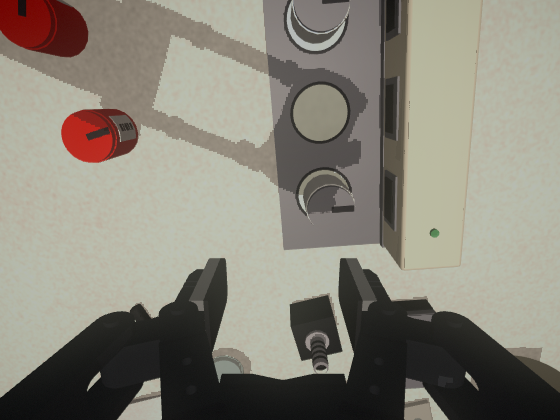

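The picture shows can B on its spot (327,200) and can A on spot 1 (317,20). The stylus is back in its holder at (318,345), and a green lamp (434,233) is lit on the reader. One last numeric check of A and the guard, then I hand in.

```bash
cat > a.py <<'E'
from look import *
a=load("t2"); b=grab("t3","top")
for n,c,lo,hi,r in (("A",(.593,-.025),.045,.065,.04),("B",(.595,-.206),.045,.065,.04),("guard",(.53,.355),.08,.1,.06)):
    for v in (a,b):
        P=cloud(*v[1:]); m=(P[...,2]>lo)&(P[...,2]<hi)&(np.hypot(P[...,0]-c[0],P[...,1]-c[1])<r); print(n,m.sum(),P[m].mean(0).round(4) if m.any() else 0)
E
python3 a.py; python3 -c "
from rig import manip
print(manip.sign_off())"
```

```text
A 99 [ 0.5947 -0.019   0.0563]
A 185 [ 0.5891 -0.023   0.056 ]
B 0 0
B 28 [ 0.5832 -0.2214  0.056 ]
guard 534 [0.5281 0.3542 0.0864]
guard 545 [0.528  0.3537 0.0864]
the job is handed in; nothing more can be done
None
```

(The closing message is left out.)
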